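Fit out the print station's mounting board and tool rail

TASK

Fit out this 3D-printing bench: hang every grey keyhole bracket on the board, each on a screw of its own, with the screw head through the round hole and the bracket then slid down so that the screw is home at the top of its slot, and let it hang upright. Also hook the black tool carrier over the rail on its half nearer the board, with its stem on the side away from the robot, and slide it along the rail without lifting it off until it hangs centred on the white band. Let go of everything and leave the other things on the bench where they are.

Things in the scene. Friction and masses are not known exactly. Their poses are not given: they have to be found in the camera images.
- bracket1: Loose grey bracket, 140 g (all alike; 2 or 3 present), upright on the table at the start. Origin: centre of its underside; z up, x to its back. Back plate x = +29 to +35, 68 wide (y), 125 mm high, with a keyhole. Foot shelf 70 (x) x 68 (y) x 6 mm, front lip 16 mm high. Grip fin, upright: 14 mm thick (y), x = -26 to +6, top at z = 108: grasp at x = -10, z = 92 mm.
- bracket1_slot (a point): Point of bracket1 at x = +32, y = 0, z = 99.5 mm (mid plate) where the screw's axis lies when locked, at the slot's upper end. Keyhole: round entry hole 32 mm across centred at z = 72 mm; from it a slot 13 mm wide runs UP to z = 104 mm. Hung, it can be swung about the screw and friction may hold it askew.
- bracket2: Loose grey bracket, 140 g (all alike; 2 or 3 present), upright on the table at the start. Origin: centre of its underside; z up, x to its back. Back plate x = +29 to +35, 68 wide (y), 125 mm high, with a keyhole. Foot shelf 70 (x) x 68 (y) x 6 mm, front lip 16 mm high. Grip fin, upright: 14 mm thick (y), x = -26 to +6, top at z = 108: grasp at x = -10, z = 92 mm.
- bracket2_slot (a point): Point of bracket2 at x = +32, y = 0, z = 99.5 mm (mid plate) where the screw's axis lies when locked, at the slot's upper end. Keyhole: round entry hole 32 mm across centred at z = 72 mm; from it a slot 13 mm wide runs UP to z = 104 mm. Hung, it can be swung about the screw and friction may hold it askew.
- bracket3: Loose grey bracket, 140 g (all alike; 2 or 3 present), upright on the table at the start. Origin: centre of its underside; z up, x to its back. Back plate x = +29 to +35, 68 wide (y), 125 mm high, with a keyhole. Foot shelf 70 (x) x 68 (y) x 6 mm, front lip 16 mm high. Grip fin, upright: 14 mm thick (y), x = -26 to +6, top at z = 108: grasp at x = -10, z = 92 mm.
- bracket3_slot (a point): Point of bracket3 at x = +32, y = 0, z = 99.5 mm (mid plate) where the screw's axis lies when locked, at the slot's upper end. Keyhole: round entry hole 32 mm across centred at z = 72 mm; from it a slot 13 mm wide runs UP to z = 104 mm. Hung, it can be swung about the screw and friction may hold it askew.
- screw1: Steel screw fixed in the board's front face, sticking out level 16 mm away from the robot; three stand side by side, 115 to 145 mm apart, at differing heights. Origin: on its axis at the board's face; x into the board, y along it, z up. Shank 9 mm diameter for 10 mm from the face, then a head of 22 mm diameter, 6 mm thick. A plate flush on the board has 4 mm play to the head.
- screw2: Steel screw fixed in the board's front face, sticking out level 16 mm away from the robot; three stand side by side, 115 to 145 mm apart, at differing heights. Origin: on its axis at the board's face; x into the board, y along it, z up. Shank 9 mm diameter for 10 mm from the face, then a head of 22 mm diameter, 6 mm thick. A plate flush on the board has 4 mm play to the head.
- screw3: Steel screw fixed in the board's front face, sticking out level 16 mm away from the robot; three stand side by side, 115 to 145 mm apart, at differing heights. Origin: on its axis at the board's face; x into the board, y along it, z up. Shank 9 mm diameter for 10 mm from the face, then a head of 22 mm diameter, 6 mm thick. A plate flush on the board has 4 mm play to the head.
- board: Fixed upright plywood board that carries the screws, 400 wide (y) x 185 high x 18 mm, standing with its back to the robot (the arm reaches over it). Origin: centre of the lower edge of its front face, the one with the screws; x points into the board, towards the robot; z up. Its feet are behind it, on the robot's side.
- carrier: Loose black tool carrier (rigid hanger), 250 g, upright on the table at the start. Origin: under it; z up, x to its back. Open tray x = -47 to +53, 90 (y) x 30 mm high, with fixed tools. In front a stem (x = -47 to -25, to z = 150); from its top a hook 16 mm wide (y) runs back as an inverted V, inner ridge at x = 0, z = 158.5 mm.
- carrier_grip (a point): Grasp point of the carrier, at x = 0, z = 190 mm, in the upright grip tab on top of its hook, over its centre of mass: tab x = -17 to +17, 14 mm thick (y), from z = 164 up to 212 mm.
- carrier_seat (a point): Point of the carrier at x = 0, z = 150 mm: lies on the rail's centre line when the hook is seated. The hook's tip, x = +22 to +29, hangs down to z = 120 mm; the mouth, 46 mm from stem to tip, opens downward; as the tray lies below, the rail comes in from the back, under the tip (z = 30 to 120 mm), then the hook is lowered.
- rail: Fixed level steel rail on two end posts: bar of 12 mm diameter, 320 mm long along its y axis, centre line 205 mm above the table. Origin: on the table below the bar's middle; x points away from the robot, y along the bar to the left as the robot sees it, its right end (-y) is the one nearer to the board.
- mark: White band 36 mm long around the rail (no thickness to catch on), on the left (+y) half of the rail, 40 to 90 mm from its middle. Origin: its centre, on the rail's centre line; axes as the rail's.
- scraper: Bystander: scraper, 200 mm, lying flat on the far side of the table.
- driver: Bystander: screwdriver lying on the table under the screws, 30 mm high at most.
- spanner: Bystander: spanner lying beyond the rail.
- glue: Bystander: glue bottle standing beyond the rail, 44 mm diameter, 110 high; origin under its centre.
- case: Bystander: flat black case 90 x 150 x 28 mm on the far side.
- vase: Bystander: printed orange vase standing, 80 mm diameter, 85 high, to the right; origin under its centre.
Not all that is in view belongs to the job. What is shaped like the bracket3 but yellow is not meant.

How it is judged:
By the outcome, as a careful person would: the job done as asked, in the order asked, and still so for the second after the job is handed in, with the robot touching nothing.
Of bracket1, bracket2, bracket3 only 2 to 3 are there at a start; the rules pass over those that are not, and their reading is None.
At some moment in a run one of bracket1, bracket2, bracket3 may be knocked a few centimetres aside while the robot is not near it.
It also fails if it takes over 208 s, if anything falls off the work surface, if the arm or the gripper's body presses on something with over 40 N, if the wrist force passes 120 N, or if a joint passes its speed limit or range.

ROBOT

A 7-joint arm with a two-finger parallel gripper is mounted at the origin on the work surface. World frame = base frame: x ahead of the robot, y to its left, z up, the work surface at z = 0. Lengths are in m, angles in degrees, forces in N, time in s.
With the tool pointing down it reaches from about 0.425 to 1.025 m from the base axis. Payload 3.6 kg.
Tool frame: the origin (TCP) lies at the very end of the fingers, on their centre line; the grasp point (between the pads) lies 19 mm behind it; z points along the fingers, y is the direction in which the jaws open and shut (so a half turn about z gives the same grasp; the last joint's range is limited). The gripper opens to 85 mm and grips with 20 to 120 N. Pads are 22 mm wide; open, the fingers measure 114 mm over their backs; the gripper's body (76 mm by 85 mm) begins 54 mm behind the grasp point. The pads swing forward as they close: fully open they stand 13 mm farther back than shut.
Start: joints at [-80.93, 33.873, 2.773, 92.16, -1.908, 54.013, -1.931], TCP at [0.181, 0.702, 0.192] pointing down, gripper open.
Joint ranges: [-153.93, 153.93], [-27.13, 128.08], [-72.61, 78.16], [10.71, 143.7], [-87.88, 267.88], [4.46, 118.87], [-176.78, 176.78]. Speed limits (degrees/s): [147.25, 147.25, 180, 180, 180, 180, 180].

INTERFACE

Orientations are given as [roll, pitch, yaw] about the fixed x, y, z axes, in that order (R = Rz(yaw) Ry(pitch) Rx(roll)).
In Python, from plant import robot gives the robot as it stands. Calls block until the motion is done:
- robot.reach(position, orientation): joint-space move of the TCP to a pose.
- robot.servo_line(position, ori=None, rate=0.15, force_limit=None): straight line of the TCP; ori=None keeps the orientation; rate is the mean speed in m/s. With force_limit (N) it stops when the force on the tool has changed by that much, and returns True; else False.
- robot.set_joints(angles): joint-space move.
- robot.grip(opening, newtons=None): opening from 0.0 (shut) to 1.0 (fully open); newtons is the grip in N (None keeps the last); returns when the fingers have stopped.
- robot.dwell(seconds).
- robot.solve_ik(position, orientation): joint angles nearest the present ones, or None.
- robot.read_state(): the state.
- robot.grab_frame(name): name is "side" or "top"; returns the picture (384x512x3 uint8, red, green, blue); there is no depth.
- robot.camera_model(name): a dict with "K" (3x3 intrinsics, pixels), "origin" and "rotation" of the camera in the world. Camera axes: x right, y up, looking along -z (the intrinsics and any distortion apply to the point x, -y, -z); pixel columns grow to the right and rows downward; lengths in m; the calibration is good to about 2 mm. A picture is of the moment at which its call begins. camera_model takes no time and is no camera call.
A pose or a line that the arm cannot do raises robot.PlanningError and nothing moves.
- robot.close_job(): hands the job in, once; it reports no verdict.
Trained networks look in the newest picture that a camera, given by its name, has taken for a name from the list of things; names that differ only in an ending like _2 or _b are one class to them, and where a whole thing is asked for, a point or a joint stands for the part that bears it (a point fixed in the world has none). Each returns a list of dicts, best first, with "score" (0 to 1); they miss things now and then, are a little off and sometimes report something else, mostly with a low value. They report only what shows in the picture. A call takes as long as a camera call. They do not tell look-alikes from the thing itself.
- robot.find_in(camera, query): "centre" ([x, y, z] in m, in world coordinates, good to about 4 mm: the middle of the surface that is visible of it).
- robot.silhouettes(camera, query): "pixels" (384x512 bool, what is visible of it).
The state is a dict: "t": time; "joints": joint angles; "joint_velocities": joint speeds; "joint_efforts": joint torques, N m; "position": TCP position; "tool_rot": TCP orientation; "force": force on the tool from outside, world axes, zero at the start; "wrist_torque": the same for the moment, N m; "width": opening from 0.0 (shut) to 1.0 (fully open).
Only numpy, scipy, OpenCV 4.12 (cv2) and the standard library are available. Lean on these libraries where they do the work, as an engineer would, in place of code of your own. Each camera call takes 0.05 s, during which the arm holds its last target. There are 200 camera calls.

## Working session

There is one attempt and no reset: what is moved stays moved. The work goes in short steps, each a Python script; the robot and the scene stay as the last script left them, time stands still between calls to the robot, and variables do not carry over. Pictures are saved under pics/ and viewed, about 12 in all and at most 16, crops included, and the job is handed in when it is done.

```bash
ls; mkdir -p pics
python3 - <<'E'
from plant import robot
import cv2,numpy as np
for c in ("side","top"):
    im=robot.grab_frame(c); cv2.imwrite(f"pics/{c}0.png",im[:,:,::-1])
    m=robot.camera_model(c); print(c,{k:np.round(v,3).tolist() if not isinstance(v,str) else v for k,v in m.items()})
    for q in ["bracket1","screw1","board","carrier","carrier_grip","rail","mark","glue","vase","driver","case","scraper","spanner"]:
        print(q,[(np.round(d["centre"],3).tolist(),round(d["score"],2)) for d in robot.find_in(c,q)])
print(robot.read_state())
E
```

```text
pics
side {'K': [[425.554, 0.0, 256.82], [0.0, 425.554, 194.317], [0.0, 0.0, 1.0]], 'origin': [0.368, 0.744, 1.135], 'rotation': [38.171, -1.035, -165.168]}
bracket1 [([0.339, 0.145, 0.054], 0.96), ([0.637, 0.15, 0.04], 0.95), ([0.572, -0.317, 0.049], 0.71)]
screw1 [([0.773, 0.087, 0.025], 0.45)]
board [([0.395, -0.004, 0.084], 0.84), ([0.57, -0.315, 0.049], 0.4)]
carrier [([0.642, 0.151, 0.043], 0.47)]
carrier_grip [([0.612, -0.012, 0.026], 0.72)]
rail [([0.501, 0.33, 0.041], 0.73), ([0.614, -0.016, 0.029], 0.4)]
mark [([0.507, 0.364, 0.214], 0.51)]
glue [([0.64, 0.297, 0.072], 0.88)]
vase [([0.486, -0.454, 0.062], 0.82)]
driver [([0.477, -0.129, 0.026], 0.63), ([0.641, 0.149, 0.042], 0.39)]
case [([0.772, 0.084, 0.029], 0.67)]
scraper [([0.768, -0.118, 0.001], 0.82)]
spanner [([0.644, 0.426, 0.005], 0.74)]
top {'K': [[429.159, 0.0, 253.205], [0.0, 429.159, 196.273], [0.0, 0.0, 1.0]], 'origin': [0.497, -0.006, 1.537], 'rotation': [2.266, -1.021, -89.036]}
bracket1 [([0.333, 0.136, 0.007], 0.95), ([0.572, -0.318, 0.021], 0.76), ([0.64, 0.13, 0.007], 0.56)]
screw1 []
board [([0.408, -
[... 462 characters left out ...]
01], 0.6)]
{'t': 1.4, 'joints': array([-80.93157765,  33.87209831,   2.77348791,  92.16198328,
        -1.90769735,  54.01158364,  -1.9314895 ]), 'joint_velocities': array([-0.07426016, -0.053297  , -0.02346091, -0.04253043,  0.03419116,
       -0.0198653 , -0.07973137]), 'joint_efforts': array([ 6.84208210e-07, -5.48637843e+01,  1.54605445e+00, -1.98524147e+01,
        9.27778106e-03,  1.68949799e-03, -2.02397143e-05]), 'position': array([0.18061614, 0.7021352 , 0.19180604]), 'tool_rot': array([1.79999393e+02, 1.84443417e-03, 1.65575485e+02]), 'force': array([ 0.58860673,  0.19940226, -0.42813365]), 'wrist_torque': array([ 0.0561769 , -0.00921616,  0.0731673 ]), 'width': 1.0003893668998072}
```

View pics/side0.png

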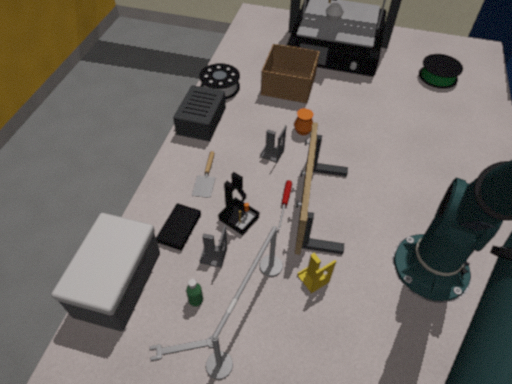

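View pics/top0.png

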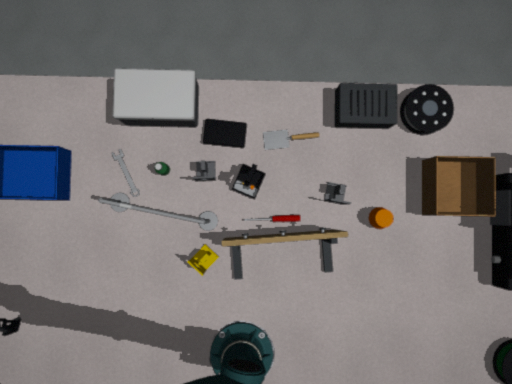

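The side view shows the yellow look-alike at (316,272) and grey brackets at (212,248) and (274,145). The carrier is at (238,205), the board's front face is on the left at (305,190), and the rail runs from (215,350) to (272,240). The top view shows the screws as dots on the board's upper edge at about (246,236), (283,234) and (323,231). So there are two grey brackets here. Next I'll get silhouettes and enlarged crops.

```bash
cat > h.py <<'E'
from plant import robot
import numpy as np, cv2
from scipy.spatial.transform import Rotation as R
CAM={}
def cam(c):
    if c not in CAM:
        m=robot.camera_model(c); CAM[c]=(np.array(m["K"]),np.array(m["origin"]),R.from_euler('xyz',m["rotation"],degrees=True).as_matrix())
    return CAM[c]
def proj(c,P):
    K,o,r=cam(c); q=(np.atleast_2d(P)-o)@r; q=q*[1,-1,-1]; u=q@K.T; return u[:,:2]/u[:,2:]
def ray(c,uv):
    K,o,r=cam(c); uv=np.atleast_2d(uv); d=np.c_[uv,np.ones(len(uv))]@np.linalg.inv(K).T; return o,(d*[1,-1,-1])@r.T
def onplane(c,uv,axis,val):
    o,d=ray(c,uv); return o+d*((val-o[axis])/d[:,axis])[:,None]
def tri(obs):
    A=np.zeros((3,3));b=np.zeros(3)
    for c,uv in obs:
        o,d=ray(c,uv); d=d[0]/np.linalg.norm(d[0]); M=np.eye(3)-np.outer(d,d); A+=M;b+=M@o
    return np.linalg.solve(A,b)
E
python3 - <<'E'
from h import *
import pickle
S={}
for c in ("side","top"):
    im=robot.grab_frame(c)
    vis=cv2.resize(im[:,:,::-1],None,fx=4,fy=4,interpolation=cv2.INTER_CUBIC)
    S[c+"_im"]=im
    for q,col in [("bracket1",(0,255,0)),("carrier",(255,0,255)),("rail",(255,255,0)),("mark",(0,0,255)),("board",(255,0,0)),("screw1",(0,255,255))]:
        S[c,q]=robot.silhouettes(c,q)
        for d in S[c,q]:
            m=d["pixels"]; ys,xs=np.nonzero(m); print(c,q,round(d["score"],2),m.sum(),xs.min(),xs.max(),ys.min(),ys.max())
            k,_=cv2.findContours(cv2.resize(m.astype(np.uint8),None,fx=4,fy=4,interpolation=0),0,1); cv2.drawContours(vis,k,-1,col,1)
    S[c+"_vis"]=vis
    cr=vis[4*130:4*280,4*160:4*360] if c=="top" else vis[4*110:4*280,4*185:4*350]
    cv2.imwrite(f"pics/{c}1.png",cv2.resize(cr,None,fx=.98,fy=.98)[:600,:800] if c=="top" else cr[:600])
    if c=="side": cv2.imwrite("pics/side1.png",cv2.resize(cr,None,fx=.88,fy=.88))
pickle.dump(S,open("S.pkl","wb"))
E
```

```text
side bracket1 0.94 564 259 285 129 161
side bracket1 0.94 860 298 335 254 292
side bracket1 0.81 731 199 226 226 267
side carrier 0.42 428 292 312 109 134
side rail 0.74 1831 206 282 226 378
side mark 0.57 73 227 236 299 312
side mark 0.32 625 259 286 125 162
side board 0.82 2171 294 347 122 254
top bracket1 0.9 400 194 216 161 181
top bracket1 0.82 374 325 348 182 204
top bracket1 0.58 498 189 217 245 274
top carrier 0.65 751 233 264 164 198
top rail 0.62 759 100 217 194 229
top rail 0.34 686 233 264 165 198
top mark 0.65 1738 222 347 229 280
top board 0.56 1603 222 347 230 279
top board 0.46 398 193 215 161 181
top screw1 0.24 937 99 217 192 231
```

View pics/top1.png

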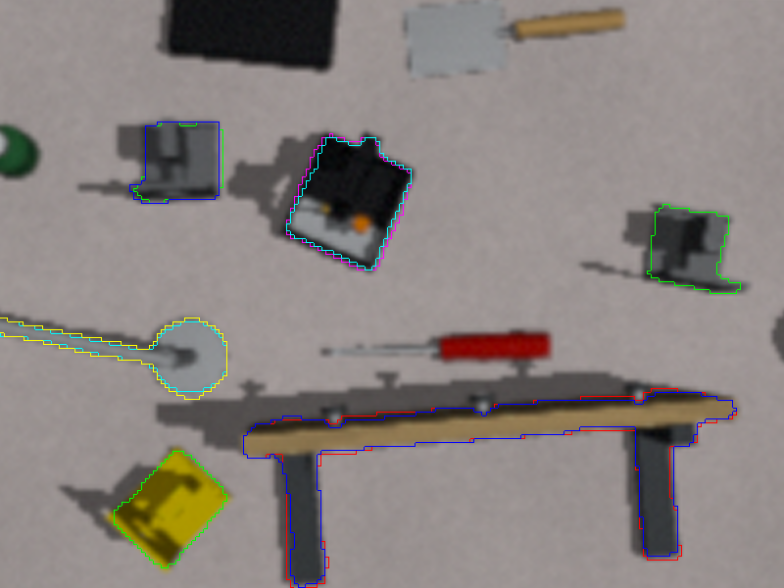

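View pics/side1.png

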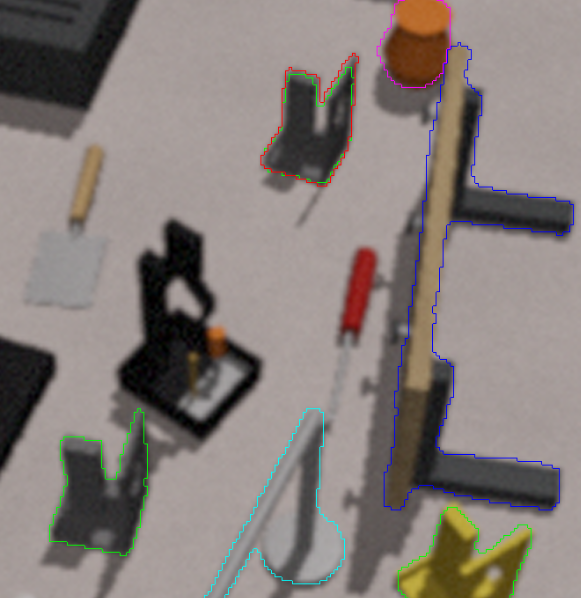

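The top crop shows the screw heads at top-image pixels of about (245.5,236), (283.5,233) and (322.8,230). The side crop shows the board's front face nearly edge-on, so the screws only peek out. I'll zoom there next, then fit box models to the silhouettes.

Run:
```python
from h import *
ims=[robot.grab_frame("side").astype(float) for _ in range(6)]
im=np.mean(ims,0); np.save("side_avg.npy",im)
cr=im[115:260,270:335].clip(0,255)
a=cr[:75];b=cr[70:145]
v=np.hstack([cv2.resize(np.clip(z*1.6,0,255).astype(np.uint8)[:,:,::-1],(390,75*6),interpolation=cv2.INTER_CUBIC) for z in (a,b)])
for i in range(0,65,5):
  for off in (0,390): cv2.putText(v,str(270+i) if i%10==0 else '',(off+i*6,10),0,.33,(0,0,255),1)
for j in range(0,75,10):
  cv2.putText(v,str(115+j),(0,j*6+4),0,.33,(0,0,255),1);cv2.putText(v,str(185+j),(390,j*6+4),0,.33,(0,0,255),1)
cv2.imwrite("pics/side2.png",v)
tims=np.mean([robot.grab_frame("top").astype(float) for _ in range(6)],0); np.save("top_avg.npy",tims)
cr=tims[215:250,215:355]; v=cv2.resize(np.clip(cr*1.5,0,255).astype(np.uint8)[:,:,::-1],None,fx=5.6,fy=5.6,interpolation=cv2.INTER_CUBIC); 
for i in range(0,140,10): cv2.putText(v,str(215+i),(int(i*5.6),10),0,.35,(0,0,255),1)
for i in range(0,35,5): cv2.putText(v,str(215+i),(0,int(i*5.6)+4),0,.35,(0,0,255),1)
cv2.imwrite("pics/top2.png",v)
import pickle;S={}
for c in ("side","top"):
  for q in ("carrier_grip","carrier_seat","screw2","screw1_x"):
    try:
      for d in robot.silhouettes(c,q):
        ys,xs=np.nonzero(d["pixels"]); print(c,q,round(d["score"],2),d["pixels"].sum(),xs.min(),xs.max(),ys.min(),ys.max()); S.setdefault((c,q),[]).append(d)
    except Exception as e: print(q,e)
pickle.dump(S,open("S2.pkl","wb"))
```

```text
side carrier_grip 0.79 1347 218 257 173 234
side carrier_seat 0.72 1332 218 257 173 234
side carrier_seat 0.71 420 192 213 153 196
side carrier_seat 0.54 609 259 285 126 162
side screw2 0.17 355 186 202 279 306
screw1_x it knows: board, bracket, bracket1_slot, bracket2_slot, bracket3_slot, carrier, carrier_grip, carrier_seat, case, driver, glue, mark, rail, scraper, screw, spanner, vase
top carrier_grip 0.96 738 232 265 164 196
top carrier_seat 0.76 713 233 264 165 198
screw1_x it knows: board, bracket, bracket1_slot, bracket2_slot, bracket3_slot, carrier, carrier_grip, carrier_seat, case, driver, glue, mark, rail, scraper, screw, spanner, vase
```

View pics/side2.png

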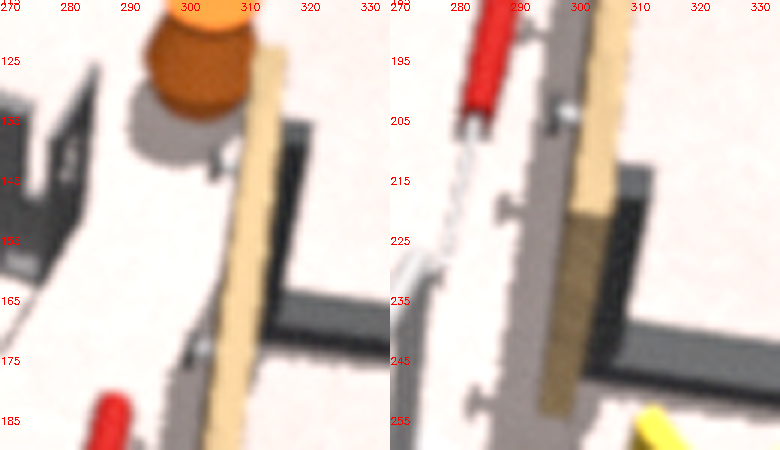

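View pics/top2.png

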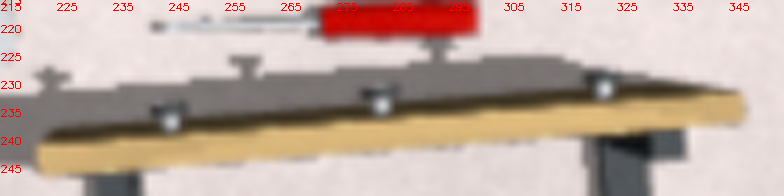

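In the side zoom the bright screw spots are at about (298,203.5), (302,173) and (306,141.5), each with a dark head bar to its left. In the top zoom they are at about (243.5,236), (281,232.5) and (321,230), with the dark head bar above. Next is the geometric fitting.

```bash
cat > fit.py <<'E'
from h import *
from scipy.optimize import minimize
def box(x0,x1,y0,y1,z0,z1): return np.array([[x,y,z] for x in(x0,x1) for y in(y0,y1) for z in(z0,z1)])/1000.
BR=[box(29,35,-34,34,0,125),box(-35,35,-34,34,0,6),box(-35,-31,-34,34,0,16),box(-26,6,-7,7,0,108)]
def prism(p,y): return np.array([[a,s*y,b] for a,b in p for s in(-1,1)])/1000.
CA=[box(-47,53,-45,45,0,30),box(-47,-25,-8,8,0,150),box(-17,17,-7,7,164,212),prism([(-47,150),(-25,150),(0,174),(0,158.5),(-12,174)],8),prism([(0,158.5),(0,174),(29,150),(22,140),(12,174)],8),box(22,29,-8,8,120,150)]
def tf(P,p): 
    x,y,a=p; c,s=np.cos(a),np.sin(a); return P@np.array([[c,-s,0],[s,c,0],[0,0,1]]).T+[x,y,0]
U=8
def render(c,parts,p,win):
    x0,y0,x1,y1=win; m=np.zeros(((y1-y0)*U,(x1-x0)*U),np.uint8)
    for P in parts:
        q=(proj(c,tf(P,p))-[x0-.5,y0-.5])*U
        cv2.fillConvexPoly(m,cv2.convexHull(np.round(q).astype(np.int32)),1)
    return cv2.resize(m.astype(np.float32),(x1-x0,y1-y0),interpolation=cv2.INTER_AREA)
def fit(parts,masks,p0):
    W={}
    for c,m in masks.items():
        ys,xs=np.nonzero(m); W[c]=(xs.min()-8,ys.min()-8,xs.max()+9,ys.max()+9)
    def cost(p,per=False):
        r={}
        for c,m in masks.items():
            x0,y0,x1,y1=W[c]; r[c]=np.abs(render(c,parts,p,W[c])-m[y0:y1,x0:x1]).sum()/m.sum()
        return r if per else sum(r.values())
    best=None
    for a in np.radians([-20,0,20]):
        s=minimize(cost,np.array(p0)+[0,0,a],method='Nelder-Mead',options=dict(initial_simplex=np.array(p0)+[0,0,a]+np.array([[0,0,0],[.01,0,0],[0,.01,0],[0,0,.2]]),xatol=1e-4,fatol=1e-5))
        if best is None or s.fun<best.fun: best=s
    return best.x,cost(best.x,True)
E
cat > f1.py <<'E'
from fit import *
import pickle
S=pickle.load(open("S.pkl","rb"));S2=pickle.load(open("S2.pkl","rb"))
def near(c,q,uv,D=S):
    return min(D[c,q],key=lambda d:np.hypot(*(np.argwhere(d["pixels"]).mean(0)[::-1]-uv)))["pixels"]
for n,s,t,p0 in [("A",(212,248),(204,171),(.64,.14,np.pi)),("B",(274,145),(336,193),(.572,-.318,np.pi-.1))]:
    ms=near("side","bracket1",s);mt=near("top","bracket1",t)
    for M in ({"side":ms,"top":mt},{"side":ms},{"top":mt}):
        p,c=fit(BR,M,p0); print(n,list(M),np.round(p[:2],4),round(np.degrees(p[2]),1),c)
ms=near("side","carrier_grip",(238,205),S2);mt=near("top","carrier_grip",(248,180),S2)
for a0 in (150,180,-150):
    p,c=fit(CA,{"side":ms,"top":mt},(.615,-.012,np.radians(a0)));print("carrier",np.round(p[:2],4),round(np.degrees(p[2]),1),c)
# board top face
T=np.load("top_avg.npy");Sd=np.load("side_avg.npy")
def tan(I): return (I[...,0]-I[...,2]>40)&(I[...,0]>110)&(I[...,1]/I[...,0]>.65)&(I[...,1]/I[...,0]<.88)
for c,I,w in (("top",T,(210,220,360,255)),("side",Sd,(285,118,325,225))):
    m=np.zeros(I.shape[:2],np.uint8);x0,y0,x1,y1=w;m[y0:y1,x0:x1]=tan(I)[y0:y1,x0:x1]
    n,l,st,_=cv2.connectedComponentsWithStats(m);k=1+st[1:,4].argmax();m=(l==k)
    r=cv2.minAreaRect(np.argwhere(m)[:,::-1].astype(np.float32));print(c,"tan",m.sum(),r)
    if c=="top": mt=m
    else: msd=m
BT=[box(0,18,-200,200,184,185)]
for M in ({"top":mt},{"top":mt,"side":msd}):
    p,c=fit(BT,M,(.425,-.145,np.radians(177)));print("board",np.round(p[:2],4),round(np.degrees(p[2]),2),c)
print("side corners of top face",proj("side",tf(BT[0],p)).round(1).tolist())
E
python3 f1.py
```

```text
A ['side', 'top'] [0.6451 0.1377] 184.2 {'side': np.float64(0.09543861149110808), 'top': np.float64(0.0937890625)}
A ['side'] [0.6445 0.1411] 183.9 {'side': np.float64(0.05940064979480164)}
A ['top'] [0.6453 0.1357] 184.5 {'top': np.float64(0.07515625)}
B ['side', 'top'] [ 0.5751 -0.3241] 169.1 {'side': np.float64(0.14852061170212766), 'top': np.float64(0.12270220588235294)}
B ['side'] [ 0.5741 -0.3206] 169.8 {'side': np.float64(0.13217531028368795)}
B ['top'] [ 0.5751 -0.3246] 168.6 {'top': np.float64(0.11956885026737968)}
carrier [ 0.6132 -0.0141] 155.7 {'side': np.float64(0.07965618040089087), 'top': np.float64(0.07609247967479675)}
carrier [ 0.613  -0.0144] 155.3 {'side': np.float64(0.07777700445434299), 'top': np.float64(0.07770155826558266)}
carrier [ 0.6131 -0.0145] -203.8 {'side': np.float64(0.07983017817371937), 'top': np.float64(0.07641006097560976)}
top tan 620 ((284.50726318359375, 238.5962371826172), (5.039507865905762, 125.62313842773438), 85.69552612304688)
side tan 558 ((308.9450378417969, 170.23255920410156), (6.421652793884277, 100.47998046875), 6.8182148933410645)
board [ 0.4305 -0.1507] 185.22 {'top': np.float64(0.2979586693548387)}
board [ 0.4299 -0.1502] 185.38 {'top': np.float64(0.302570564516129), 'side': np.float64(0.2742775537634409)}
side corners of top face [[300.1, 213.5], [300.1, 213.3], [312.3, 117.2], [312.4, 117.0], [306.6, 214.4], [306.6, 214.2], [317.7, 117.9], [317.8, 117.6]]f1.py:15: RuntimeWarning: divide by zero encountered in divide
  def tan(I): return (I[...,0]-I[...,2]>40)&(I[...,0]>110)&(I[...,1]/I[...,0]>.65)&(I[...,1]/I[...,0]<.88)
```

Run:
```python
from h import *
t=onplane("top",[(221.1,240),(221.1,245.7),(347.5,230.9),(347.5,236.3)],2,.185);print("top",t.round(4).tolist())
print("side proj of those",proj("side",t).round(1).tolist())
s=onplane("side",[(300,219.8),(306.5,220.3),(312,122),(318,122)],2,.185);print("side",s.round(4).tolist())
# static references seen by both: vase/case; compare table markers: rail base discs centre
I=np.load("top_avg.npy");J=np.load("side_avg.npy")
for n,z in (("mark",.205),):
    pass
# subpixel profile of tan across board
for c,im,rows in (("side",J,(130,150,170,190,210)),):
    for r in rows: print(c,r,[int(v) for v in (im[r,296:322,0]-im[r,296:322,2])])
for x in (225,240,260,300,320,340): print("top",x,[int(v) for v in (I[226:250,x,0]-I[226:250,x,2])])
print("side row lo x=303",[(int(a),int(b)) for a,b in J[210:226,303,[0,2]]], "hi x=314",[(int(a),int(b)) for a,b in J[114:130,314,[0,2]]])
print("top lo", [int(v) for v in (I[243,214:228,0]-I[243,214:228,2])],[int(v) for v in (I[233,340:354,0]-I[233,340:354,2])])
```

```text
top [[0.4117, 0.0689, 0.185], [0.3939, 0.0685, 0.185], [0.4466, -0.3288, 0.185], [0.4296, -0.3289, 0.185]]
side proj of those [[298.5, 219.0], [304.9, 220.3], [311.9, 121.1], [317.0, 122.1]]
side [[0.4072, 0.0704, 0.185], [0.3899, 0.0673, 0.185], [0.4455, -0.3247, 0.185], [0.4264, -0.3301, 0.185]]
side 130 [41, 67, 78, 83, 85, 87, 88, 89, 86, 89, 87, 86, 83, 87, 72, 51, 49, 52, 53, 53, 43, 23, 13, 12, 12, 12]
side 150 [12, 12, 12, 12, 12, 12, 12, 12, 12, 13, 12, 12, 18, 45, 54, 55, 54, 53, 46, 29, 5, -1, -1, 7, 11, 12]
side 170 [12, 12, 12, 11, 11, 8, 6, 6, 7, 15, 38, 52, 54, 54, 55, 53, 42, 17, -1, -2, -1, -2, 0, 0, -2, 0]
side 190 [9, 8, 8, 9, 8, 7, 11, 28, 47, 51, 53, 54, 54, 45, 23, 12, 12, 11, 12, 12, 12, 12, 12, 12, 12, 12]
side 210 [9, 9, 8, 8, 20, 41, 51, 53, 52, 54, 52, 37, 18, 12, 12, 12, 12, 12, 12, 12, 12, 12, 12, 12, 12, 12]
top 225 [9, 8, 4, 5, 6, 5, 4, 4, 4, 4, 5, 7, 15, 20, 37, 59, 60, 61, 60, 52, 28, 10, 9, 9]
top 240 [9, 9, 8, 8, 5, 4, 5, 4, 4, 5, 9, 15, 20, 38, 59, 59, 58, 57, 50, 20, 5, 4, 4, 3]
top 260 [5, 6, 5, 5, 4, 4, 5, 4, 6, 13, 19, 29, 47, 58, 61, 62, 58, 38, 12, 9, 8, 9, 9, 9]
top 300 [5, 4, 5, 4, 4, 5, 13, 20, 33, 53, 63, 64, 63, 57, 35, 11, 8, 8, 8, 9, 8, 9, 8, 8]
top 320 [8, 4, 0, 0, 8, 12, 19, 39, 61, 64, 64, 63, 53, 18, 4, 4, 4, 4, 5, 4, 4, 5, 5, 5]
top 340 [8, 9, 9, 10, 13, 33, 54, 58, 59, 59, 54, 33, 12, 9, 9, 9, 9, 9, 9, 9, 9, 10, 10, 9]
side row lo x=303 [(152, 99), (154, 100), (155, 102), (155, 101), (155, 101), (155, 102), (156, 101), (156, 102), (156, 102), (149, 96), (120, 77), (88, 54), (76, 46), (76, 44), (76, 47), (80, 48)] hi x=314 [(168, 140), (168, 146), (167, 151), (166, 154), (166, 154), (166, 152), (163, 149), (160, 143), (154, 121), (149, 100), (149, 96), (150, 97), (150, 98), (151, 98), (151, 97), (152, 97)]
top lo [6, 5, 5, 5, 4, 5, 7, 28, 57, 61, 61, 61, 60, 60] [58, 59, 60, 59, 59, 59, 58, 44, 18, 9, 9, 9, 9, 9]
```

Run:
```python
from h import *
t=onplane("top",[(225,240.1),(240,239),(260,237.6),(300,234.3),(320,233),(340,231.3)],2,.185)
s=onplane("side",[(308.6,150),(305.8,170),(303.3,190),(300.7,210)],2,.185)
F={}
for n,p in (("top",t),("side",s)):
    k=np.polyfit(p[:,1],p[:,0],1);F[n]=k;print(n,"x=%.4f at y=-.13, slope deg %.2f"%(np.polyval(k,-.13),np.degrees(np.arctan(k[0]))),"resid",np.round(1e3*(np.polyval(k,p[:,1])-p[:,0]),1))
T=np.load("top_avg.npy").mean(2);S=np.load("side_avg.npy").mean(2)
kt=np.poly1d(F["top"]);ks=np.poly1d(F["side"])
k=(kt+ks)/2; k=np.poly1d([np.tan(np.radians(np.degrees(np.arctan(k[1]))+0)),k[0]])
def blob(I,uv,w=4):
    u,v=uv;P=I[v-w:v+w+1,u-w:u+w+1];return P.astype(int)
print("side A");print(blob(S,(298,204),6)); print("top A");print(blob(T,(244,235),6))
for ts,ss in (((243.9,236),(297.9,203.6)),((281.6,232.7),(301.8,172.7)),((321.2,230.2),(305.8,142))):
    a=tri([("top",ts),("side",ss)]);e=[proj(c,a)[0]-q for c,q in (("top",ts),("side",ss))]
    print("bright tri",a.round(4),"dist from face",round(1e3*(a[0]-k(a[1])),1),np.round(e,2).tolist())
```

```text
top x=0.4287 at y=-.13, slope deg -5.27 resid [-0.2 -0.   0.4 -0.4  0.4 -0.2]
side x=0.4271 at y=-.13, slope deg -5.19 resid [ 0.2 -0.3  0.   0.1]
side A
[[161 155 133 102  88  88  89  88  86  69  71 108 123]
 [160 154 127  96  86  84  85  86  84  68  72 109 125]
 [160 154 126  95  80  77  78  84  82  68  76 111 124]
 [159 153 126  95  73  67  75  86  86  73  82 112 124]
 [160 154 127  93  72  68  92 110 106  86  94 116 125]
 [159 154 127  94  71  74 111 137 134 108 112 124 126]
 [158 148 121  94  69  62  94 121 125 110 118 126 125]
 [155 132 103  90  67  54  76  89  90  91 112 126 125]
 [154 127  96  79  58  51  75  78  68  75 110 125 127]
 [154 126  95  79  66  65  81  84  71  76 112 126 127]
 [154 127  96  86  85  85  88  85  69  80 115 127 128]
 [155 126  96  89  90  89  89  82  69  85 116 127 128]
 [155 126  96  89  90  89  87  80  72  95 118 127 128]]
top A
[[135 135 135 136 138 138 138 138 137 136 123  92  87]
 [ 88  89  90  90  91  91  90  90  89  89  85  81  79]
 [ 80  82  82  82  82  81  80  79  78  79  80  80  79]
 [ 80  81  81  81  81  82  77  76  75  74  77  80  80]
 [ 79  80  79  76  74  77  70  66  65  57  68  79  80]
 [ 79  80  80  69  43  46  53  59  59  52  61  78  78]
 [ 78  77  77  67  47  49  69  86  80  56  58  67  69]
 [ 67  62  62  59  51  61  94 124 108  53  40  38  38]
 [ 38  36  36  36  36  47  84 115  98  48  36  36  36]
 [ 35  35  35  37  39  43  60  75  66  53  57  64  67]
 [ 66  65  66  67  69  70  72  77  80  85  94 103 107]
 [106 107 108 108 108 106 105 105 105 105 105 107 107]
 [109 109 109 109 109 108 108 108 108 107 108 107 108]]
bright tri [ 0.4246 -0.0022  0.1589] dist from face 8.4 [[-0.02, -0.19], [0.21, 0.01]]
bright tri [ 0.4368 -0.1231  0.1567] dist from face 9.6 [[-0.02, -0.14], [0.14, 0.01]]
bright tri [ 0.4481 -0.249   0.1644] dist from face 9.4 [[-0.06, -0.44], [0.45, 0.02]]
```

Run:
```python
from h import *
S=np.load("side_avg.npy").mean(2);T=np.load("top_avg.npy").mean(2)
print(S[134:150,298:314].astype(int)); print(S[164:182,294:308].astype(int))
th=np.linspace(0,2*np.pi,40);n=np.array([np.cos(np.radians(5.2)),np.sin(np.radians(5.2)),0]);yv=np.array([-n[1],n[0],0])
for y in (-.003,-.1235,-.2495):
  f=np.array([.4279-np.tan(np.radians(5.23))*(y+.13),y,0]); f=f-.0115*n[1]*yv*0
  for z in (.148,.153,.158):
    o=[]
    for d0,d1,r in ((.010,.016,.011),(0,.010,.0045)):
      P=np.array([f+[0,0,z]+n*d+r*(np.cos(a)*yv+np.sin(a)*np.array([0,0,1])) for d in (d0,d1) for a in th])
      for c in ("side","top"):
        q=proj(c,P); o.append((c,q.min(0).round(1).tolist(),q.max(0).round(1).tolist()))
    print(y,z,o)
```

```text
[[ 78  71  61  56  52  50  53  54  60  67  76  80  83 107 124 131]
 [ 89  87  82  79  72  70  69  72  78  83  86  83  82 106 124 131]
 [ 90  91  89  88  88  87  86  88  87  88  89  88  84 109 125 131]
 [ 90  90  90  91  93  91  89  89  88  88  96 103  96 111 126 131]
 [ 90  90  91  90  91  90  90  88  87  96 115 129 116 117 129 132]
 [ 90  90  89  90  90  88  86  81  89 116 139 138 119 119 130 133]
 [ 90  90  91  89  89  88  83  74  93 136 151 137 119 124 130 133]
 [ 91  93  91  92  93  94  86  71  87 133 147 126 116 127 133 134]
 [112 110 108 114 122 121 105  75  78 120 131 113 114 128 134 134]
 [143 142 140 147 155 150 119  73  75 106 111  99 114 129 133 133]
 [160 160 159 161 163 157 124  85 101 127 122 101 115 129 134 132]
 [161 163 162 162 162 158 139 122 132 148 137 110 119 131 134 134]
 [162 161 161 162 162 162 158 156 156 156 139 113 119 131 133 133]
 [162 161 161 161 161 161 160 161 161 157 133 114 121 131 133 134]
 [162 162 161 162 161 161 161 160 161 155 128 118 127 133 133 131]
 [162 162 162 161 161 161 161 160 161 153 126 119 130 133 133 129]]
[[163 162 160 161 161 161 1
[... 1961 characters left out ...]
 [299.3, 168.7], [302.3, 176.1]), ('top', [277.9, 230.3], [284.9, 232.7]), ('side', [301.6, 171.1], [305.3, 174.4]), ('top', [280.1, 232.3], [283.1, 235.7])]
-0.2495 0.148 [('side', [303.1, 142.1], [306.0, 149.0]), ('top', [316.6, 227.2], [323.5, 229.6]), ('side', [305.3, 144.3], [308.7, 147.5]), ('top', [318.7, 229.2], [321.8, 232.6])]
-0.2495 0.153 [('side', [303.3, 141.0], [306.1, 148.0]), ('top', [316.8, 227.3], [323.8, 229.7]), ('side', [305.4, 143.2], [308.9, 146.4]), ('top', [319.0, 229.3], [322.0, 232.6])]
-0.2495 0.158 [('side', [303.5, 139.9], [306.3, 146.9]), ('top', [317.1, 227.3], [324.1, 229.8]), ('side', [305.6, 142.1], [309.1, 145.3]), ('top', [319.3, 229.4], [322.3, 232.7])]
```

Run:
```python
from h import *
S=np.load("side_avg.npy").mean(2);T=np.load("top_avg.npy").mean(2)
def pk(I,u,v,w=2):
    P=I[v-w:v+w+1,u-w:u+w+1]; P=np.clip(P-np.percentile(P,45),0,None);yy,xx=np.mgrid[v-w:v+w+1,u-w:u+w+1]
    return (xx*P).sum()/P.sum(),(yy*P).sum()/P.sum()
def top_pk(u,v):
    # keep away from board edge
    P=T[v-2:v+2,u-3:u+4]; P=np.clip(P-60,0,None);yy,xx=np.mgrid[v-2:v+2,u-3:u+4];return (xx*P).sum()/P.sum(),(yy*P).sum()/P.sum()
print(T[226:234,316:328].astype(int));print(T[229:237,276:290].astype(int))
for ts,ss in (((245,236),(299,203)),((283,234),(303,172)),((323,231),(308,140))):
    a=top_pk(*ts);b=pk(S,*ss)
    X=tri([("top",a),("side",b)])
    print(np.round(a,1),np.round(b,1),X.round(4),"face d",round(1e3*(X[0]-(.4279-.0915*(X[1]+.13)))*.996,1),(proj("top",X)[0]-a).round(2),(proj("side",X)[0]-b).round(2))
```

```text
[[ 89  92 107 133 136 136 136 140 146 146 152 152]
 [ 79  79  81  82  80  82  87 106 122 120 136 139]
 [ 78  78  72  53  40  45  53  62  65  68  82  89]
 [ 77  75  68  49  36  52  79  87  63  57  65  71]
 [ 67  65  60  52  41  70 117 130  77  47  42  39]
 [ 38  38  36  35  37  67 112 125  69  39  35  36]
 [ 38  36  35  36  38  59  83  77  56  50  55  61]
 [ 69  66  67  67  69  74  78  78  78  82  89  98]]
[[ 79  79  79  78  78  78  82  79  75  73  75  79  78  78]
 [ 79  78  75  71  68  73  82  79  69  61  68  77  77  78]
 [ 78  78  73  55  37  43  54  60  58  55  66  76  77  76]
 [ 77  75  70  56  43  54  76  90  73  57  63  68  67  68]
 [ 69  65  61  57  55  70 111 132  91  49  43  42  39  37]
 [ 38  36  36  35  38  59 101 121  84  42  35  36  36  37]
 [ 37  36  36  36  38  48  69  75  60  50  53  60  66  70]
 [ 71  71  68  69  70  73  76  78  80  84  89  98 108 114]]
[245.1 236.2] [299.6 203.2] [ 0.4222 -0.0064  0.1564] face d 5.6 [0.05 0.37] [-0.42 -0.03]
[282.8 233.3] [303.1 171.8] [ 0.4343 -0.1271  0.1573] face d 6.7 [0.01 0.08] [-0.08 -0.01]
[322.6 230.4] [308.2 140.1] [ 0.4448 -0.253   0.1703] face d 5.6 [0.06 0.48] [-0.48 -0.03]
```

Both views now agree on the screws, which sit on the shank about 5.6 mm from the face. Their axes are roughly A (y −0.006, z 0.153), B (y −0.127, z 0.154) and C (y −0.253, z 0.167). I'll measure the rail and band next.

```bash
cat > rail.py <<'E'
from h import *
import pickle
S=pickle.load(open("S.pkl","rb"))
T=np.load("top_avg.npy");Sd=np.load("side_avg.npy")
# silhouette -> bar line: distance-limited robust fit
def barline(m,vert):
    pts=[]
    r=range(m.shape[0]) if vert else range(m.shape[1])
    for i in r:
        k=np.nonzero(m[i] if vert else m[:,i])[0]
        if len(k): pts.append((i,k.mean(),len(k)))
    return np.array(pts)
mt=S["top","rail"][0]["pixels"];ms=S["side","rail"][0]["pixels"]
pt=barline(mt,False);ps=barline(ms,True)
print("top width/col",[(int(a),round(b,1),int(c)) for a,b,c in pt[::8]])
print("side width/row",[(int(a),round(b,1),int(c)) for a,b,c in ps[::8]])
v=np.zeros((600,790,3),np.uint8)
a=cv2.resize(T[185:235,85:225].astype(np.uint8)[:,:,::-1],None,fx=5.6,fy=5.6,interpolation=2); v[:a.shape[0],:a.shape[1]]=a
b=cv2.resize(np.rot90(Sd[225:380,200:290]).astype(np.uint8)[:,:,::-1],None,fx=3.5,fy=3.5,interpolation=2); b=b[:600-a.shape[0]-4]; v[a.shape[0]+4:a.shape[0]+4+b.shape[0],:b.shape[1]]=b
cv2.imwrite("pics/rail.png",v)
E
python3 rail.py
```

```text
top width/col [(100, np.float64(200.5), 4), (108, np.float64(201.0), 5), (116, np.float64(202.0), 17), (124, np.float64(198.5), 8), (136, np.float64(207.5), 2), (144, np.float64(209.0), 1), (156, np.float64(211.5), 4), (164, np.float64(213.5), 4), (172, np.float64(215.0), 3), (180, np.float64(217.0), 3), (188, np.float64(219.0), 3), (196, np.float64(220.5), 4), (204, np.float64(220.5), 16), (212, np.float64(220.5), 16)]
side width/row [(226, np.float64(273.5), 4), (234, np.float64(272.0), 9), (242, np.float64(269.0), 13), (250, np.float64(266.5), 12), (258, np.float64(267.0), 25), (266, np.float64(266.3), 32), (274, np.float64(263.9), 19), (282, np.float64(244.0), 7), (290, np.float64(239.5), 6), (298, np.float64(236.5), 2), (320, np.float64(223.0), 7), (328, np.float64(218.5), 6), (336, np.float64(214.0), 7), (344, np.float64(215.0), 7), (352, np.float64(219.0), 13), (360, np.float64(218.5), 26), (368, np.float64(218.5), 26), (376, np.float64(218.0), 17)]
```

View pics/rail.png

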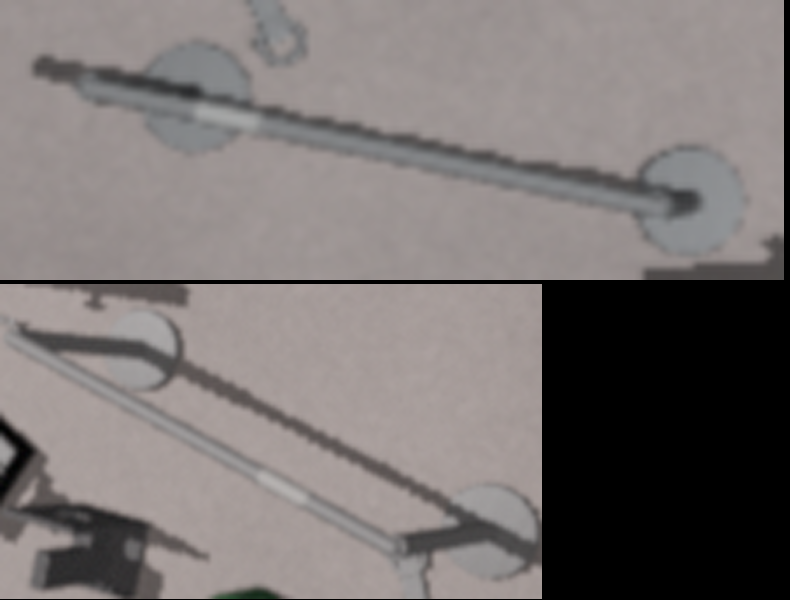

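The rail picture shows the band centre at top pixel ≈(125.2,205.4) and side pixel ≈(231.5,305.4). The bar ends are at top (98.8,199.1) and (204.5,221.5), and side (213.5,338.2) and (276.3,227.9).

Run:
```python
from h import *
m=tri([("top",(125.2,205.4)),("side",(231.5,305.4))]);print("mark",m.round(4),proj("top",m),proj("side",m))
l=tri([("top",(98.8,199.8)),("side",(213.5,338.2))]);r=tri([("top",(204.5,221.5)),("side",(276.3,227.9))]);print(l.round(4),r.round(4),np.linalg.norm(l-r),"yaw",np.degrees(np.arctan2(*( (l-r)[[0,1]]*[-1,1]))))
print("mid",((l+r)/2).round(4),"mark off",np.dot(m-(l+r)/2,(l-r)/np.linalg.norm(l-r)))
for c,k in (("top",(l,r)),("side",(l,r))): print(proj(c,np.array(k)).round(1).tolist())
T=np.load("top_avg.npy").mean(2);S=np.load("side_avg.npy").mean(2)
for u in (140,150,160,170,180,190): 
    v0=int(round(199.8+(u-98.8)*.2053)); print(u,v0-6,T[v0-6:v0+7,u].astype(int))
for v in (250,270,290,320): 
    u0=int(round(213.5+(338.2-v)*.5694)); print(v,u0-8,S[v,u0-8:u0+9].astype(int))
v,u=306,231
d=np.array([.205])
print("along top",[int(T[int(round(199.8+(u-98.8)*.2053)),u]) for u in range(110,142)])
print("along side",[int(S[v,int(round(213.5+(338.2-v)*.5694))]) for v in range(292,322)])
```

```text
mark [0.5132 0.3643 0.2081] [[125.30052968 205.91255904]] [[230.8027274  305.33736786]]
[0.5293 0.4464 0.2059] [0.4657 0.1206 0.195 ] 0.33211341442819226 yaw -11.040787054239955
mid [0.4975 0.2835 0.2004] mark off 0.08254821203166506
[[98.9, 200.3], [204.6, 222.6]]
[[212.8, 338.1], [275.0, 227.8]]
140 202 [151 151 149 134  90  99 127 130 118 129 150 153 149]
150 204 [152 152 150 135  90  95 125 132 123 135 151 151 150]
160 206 [151 150 148 133  87  91 124 132 123 130 151 152 150]
170 208 [150 150 150 135  87  89 122 134 125 131 149 149 148]
180 210 [150 150 150 134  85  85 121 134 122 122 147 148 149]
190 213 [147 133  89  78  86 118 134 123 120 146 151 151 148]
250 256 [162 161 154 143 140 151 152 137 132 147 159 163 157 131  93  71  71]
270 244 [161 161 161 154 138 137 151 152 136 124 140 155 160 161 156 136 106]
290 233 [161 161 159 152 138 138 151 152 137 124 135 155 161 161 159 161 160]
320 216 [156 159 160 159 149 138 143 151 144 128 126 146 160 162 161 158 158]
along top [129, 127, 129, 131, 130, 128, 126, 130, 131, 140, 156, 160, 163, 165, 164, 162, 159, 164, 165, 163, 156, 140, 133, 131, 129, 128, 124, 132, 130, 129, 127, 123]
along side [134, 144, 133, 140, 131, 139, 150, 153, 171, 164, 170, 162, 169, 173, 167, 172, 165, 172, 164, 169, 161, 146, 148, 141, 146, 138, 145, 151, 144, 149]
```

Run:
```python
from h import *
m=tri([("top",(125.1,206.4)),("side",(231.5,305.4))]);print("mark",m.round(4),proj("top",m).round(1),proj("side",m).round(1))
o,d=ray("top",[(140,209.4),(190,219.5)]);n=np.cross(d[0],d[1])
P=[]
for uv in ((261.9,250),(250.8,270),(239.9,290),(223.6,320)):
    O,D=ray("side",uv);D=D[0];P.append(O+D*(np.dot(o-O,n)/np.dot(D,n)))
P=np.array(P);print(P.round(4));
tt=onplane("top",[(140,209.4),(190,219.5)],2,.205);ss=onplane("side",[(261.9,250),(223.6,320)],2,.205);print("at z=.205 top",tt.round(4).tolist(),"side",ss.round(4).tolist())
for p in (tt,ss): print("x at y=.364: %.4f at y=.2: %.4f yaw %.2f"%(*[np.interp(0,[0,1],[p[0,0]+(y-p[0,1])*(p[1,0]-p[0,0])/(p[1,1]-p[0,1]),0]) for y in (.364,.2)],-np.degrees(np.arctan((p[1,0]-p[0,0])/(p[1,1]-p[0,1])))))
for a in ((125.1,206.4),): print("mark top@.205",onplane("top",a,2,.205).round(4),"side",onplane("side",(231.5,305.4),2,.205).round(4))
```

```text
mark [0.5115 0.3645 0.2092] [[125.1 206.4]] [[231.4 305.4]]
[[0.4812 0.201  0.2042]
 [0.493  0.2641 0.2068]
 [0.5038 0.322  0.2076]
 [0.5186 0.4019 0.2084]]
at z=.205 top [[0.5032, 0.3197, 0.205], [0.4746, 0.165, 0.205]] side [[0.4811, 0.2014, 0.205], [0.5191, 0.4007, 0.205]]
x at y=.364: 0.5114 at y=.2: 0.4811 yaw -10.47
x at y=.364: 0.5121 at y=.2: 0.4809 yaw -10.79
mark top@.205 [[0.5117 0.3657 0.205 ]] side [[0.5121 0.3628 0.205 ]]
```

Views agree well: the band is at (0.512,0.3645,0.205) and the rail yaw is −10.6°. Now the first bracket, with a fresh look just before the grasp.

```bash
cat > act.py <<'E'
from fit import *
def down(yaw):
    """tool-down orientation with the jaw axis along yaw+90; the half turn nearer the middle of joint 7"""
    return [180,0,yaw]
def pick(pos,yaw):
    best=None
    for y in (yaw,yaw+180):
        y=(y+180)%360-180; q=robot.solve_ik(list(pos),[180,0,y])
        if q is not None:
            c=abs(q[6])+0*np.abs(np.array(q)-robot.read_state()["joints"]).max()
            if best is None or c<best[0]: best=(c,y,q)
    return best
def look(p0,n=2,parts=BR,q="bracket1"):
    """mean of per-view fits of the thing nearest p0"""
    out={}
    for c in ("side","top"):
        robot.grab_frame(c); k=proj(c,tf(np.array([[0,0,.05]]),p0))[0]
        L=[d["pixels"] for d in robot.silhouettes(c,q) if np.hypot(*(np.argwhere(d["pixels"]).mean(0)[::-1]-k))<25]
        if L: out[c]=min(L,key=lambda m:np.hypot(*(np.argwhere(m).mean(0)[::-1]-k)))
    r=[fit(parts,{c:m},p0) for c,m in out.items()]
    for c,(p,e) in zip(out,r): print(c,p.round(4),e)
    return np.mean([p for p,e in r],0) if r else None
def st(msg=""):
    s=robot.read_state(); print(msg,"t%.1f"%s["t"],np.round(s["position"],4),np.round(s["tool_rot"],1),"F",np.round(s["force"],1),"w%.3f"%s["width"]); return s
E
cat > g1.py <<'E'
from act import *
import sys
p0=eval(sys.argv[1])
p=look(p0)
print(p)
if p is None: sys.exit()
g=tf(np.array([[-.012,0,.073]]),p)[0]
b=pick(g+[0,0,.15],np.degrees(p[2])); print("yaw",b[1],np.round(b[2],0))
robot.reach(list(g+[0,0,.15]),down(b[1]))
st("above")
robot.servo_line(list(g),rate=.12); st("at")
robot.grip(0,70); s=st("gripped")
robot.servo_line(list(g+[0,0,.15]),rate=.12); st("lifted")
E
python3 g1.py "(.645,.138,np.radians(184))"
```

```text
side [0.6451 0.1414 3.1996] {'side': np.float64(0.07842672413793103)}
[0.64509231 0.14143918 3.19963404]
yaw 3.325526644497586 [-46.  35.  47.  99. -30.  59. -75.]
above t5.8 [0.6568 0.1438 0.2227] [-180.     0.     3.5] F [-0.4  0.2 -0.2] w1.001
at t7.2 [0.6579 0.1421 0.0739] [-1.8e+02 -1.0e-01  3.3e+00] F [-0.1  0.4  0.5] w0.998
gripped t8.0 [0.6571 0.1421 0.073 ] [180.    0.    3.3] F [ 0.6 -0.5 -0.1] w0.001
lifted t9.4 [0.6564 0.1422 0.222 ] [1.8e+02 1.0e-01 3.3e+00] F [-0.1  0.1  0.2] w0.000
```

The width reads 0, so the grasp missed. I'll look before retrying.

Run:
```python
from act import *
v=[]
for c in ("side","top"):
    im=robot.grab_frame(c)
    x0,y0,w,h=(170,200,120,100) if c=="side" else (150,130,120,100)
    a=cv2.resize(im[y0:y0+h,x0:x0+w,::-1],None,fx=3.3,fy=3.3,interpolation=2); v.append(a)
    print(c,[(np.round(d["centre"],3).tolist(),round(d["score"],2)) for d in robot.find_in(c,"bracket1")])
cv2.imwrite("pics/miss.png",np.hstack(v))
```

```text
side [([0.664, 0.116, 0.041], 0.98), ([0.339, 0.142, 0.055], 0.81), ([0.572, -0.317, 0.05], 0.7), ([0.639, 0.299, 0.071], 0.36)]
top [([0.665, 0.095, 0.006], 0.89), ([0.572, -0.321, 0.022], 0.8), ([0.332, 0.133, 0.008], 0.74)]
```

View pics/miss.png

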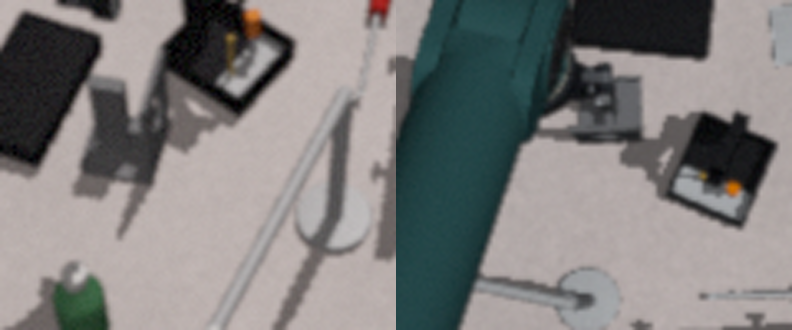

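The bracket was knocked about 4 cm aside during my approach and now stands upright at side-crop (122,140). The gripper is to its left. I'll refit and grasp again, using the mean of both views where both are visible.

```bash
python3 - <<'E'
from act import *
g=np.array(robot.read_state()["position"]); robot.servo_line([.60,.22,.28],rate=.25)
robot.grip(1.0); st()
E
python3 g1.py "(.668,.098,np.radians(180))"
```

```text
t10.9 [0.6    0.2201 0.28  ] [180.   -0.    3.3] F [-1.1  0.1 -0.4] w0.998
side [0.6714 0.1094 3.3034] {'side': np.float64(0.451875)}
top [0.673  0.11   3.1676] {'top': np.float64(0.15218926553672316)}
[0.67220565 0.10969345 3.23548755]
yaw -174.62021877632304 [ 24.  42. -61.  93.  40.  69.  49.]
above t13.2 [0.6836 0.1111 0.2224] [-1.800e+02 -1.000e-01 -1.746e+02] F [0.2 1.2 0.3] w0.998
at t14.6 [0.6848 0.1113 0.074 ] [ 1.800e+02  1.000e-01 -1.746e+02] F [0.6 0.3 0.7] w0.999
gripped t15.3 [0.6841 0.1108 0.073 ] [-180.    -0.  -174.6] F [ 0.8  0.1 -0.5] w-0.001
lifted t16.7 [0.6836 0.1104 0.2218] [-1.800e+02 -1.000e-01 -1.746e+02] F [ 0.2 -0.8  0.3] w0.000
```

The side mask was poor because the arm occluded it. I'll go back to the clear start posture, look from there, and only accept fits with low residuals.

```bash
cat >> act.py <<'E'
HOME=[-80.93,33.873,2.773,92.16,-1.908,54.013,-1.931]
def clear():
    s=robot.read_state()["position"]
    robot.servo_line([s[0],s[1],max(s[2],.30)],rate=.25); robot.set_joints(HOME); robot.grip(1.0)
E
python3 - <<'E'
from act import *
clear(); st()
v=[]
for c in ("side","top"):
    im=robot.grab_frame(c); x0,y0,w,h=(185,180,70,90) if c=="side" else (180,130,90,90)
    m=[d for d in robot.silhouettes(c,"bracket1")]
    a=cv2.resize(im[:,:,::-1],None,fx=5,fy=5,interpolation=2)
    for d in m:
        k,_=cv2.findContours(cv2.resize(d["pixels"].astype(np.uint8),None,fx=5,fy=5,interpolation=0),0,1); cv2.drawContours(a,k,-1,(0,255,0),1)
        if c=="top": pass
    v.append(a[y0*5:(y0+90)*5,x0*5:(x0+w)*5])
    print(c,[(np.round(d["centre"],3).tolist(),round(d["score"],2)) for d in robot.find_in(c,"bracket1")])
cv2.imwrite("pics/re.png",np.hstack(v))
print(look((.670,.095,np.radians(180))))
E
```

```text
t20.7 [0.1806 0.7022 0.1918] [180.    0.  165.6] F [0.1 0.3 0. ] w1.001
side [([0.665, 0.114, 0.041], 0.96), ([0.34, 0.147, 0.054], 0.66), ([0.574, -0.318, 0.05], 0.6), ([0.644, 0.424, 0.005], 0.45)]
top [([0.57, -0.318, 0.021], 0.96), ([0.669, 0.098, 0.011], 0.59), ([0.334, 0.134, 0.008], 0.55)]
side [0.673  0.1088 3.2267] {'side': np.float64(0.11674833579881656)}
top [0.6741 0.1068 3.233 ] {'top': np.float64(0.06813134517766498)}
[0.67356761 0.10783634 3.22986759]
```

View pics/re.png

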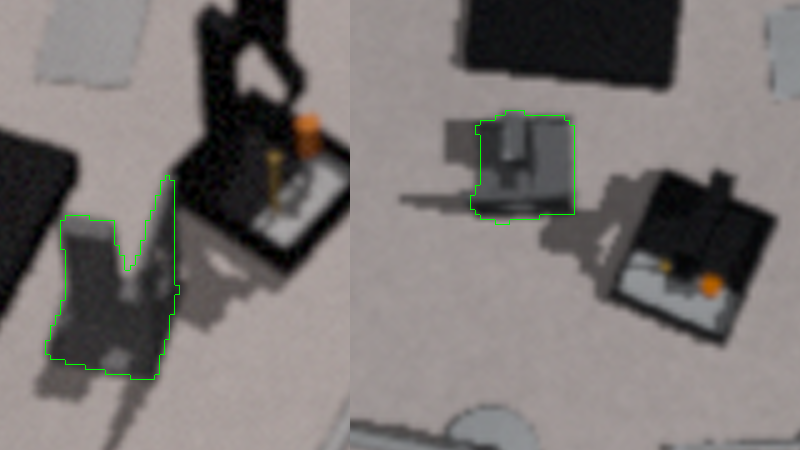

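Run:
```python
from act import *
print("top fin",onplane("top",(212.1,157.5),2,.108),"side fin",onplane("side",(202,224.5),2,.108))
p=(.6736,.1078,np.radians(185))
F=tf(box(-26,6,-7,7,107,108),p); Pl=tf(box(29,35,-34,34,0,125),p)
for c in("side","top"): print(c,"fin",proj(c,F[1::2]).round(1).tolist(),"plate",proj(c,Pl).round(1).tolist())
```

```text
top fin [[0.68089728 0.108603   0.108     ]] side fin [[0.68172043 0.10857709 0.108     ]]
side fin [[195.4, 225.5], [196.6, 221.6], [206.2, 227.2], [207.3, 223.3]] plate [[214.1, 255.4], [211.3, 233.0], [219.1, 236.8], [216.9, 213.6], [216.0, 255.7], [213.4, 233.3], [220.9, 237.1], [218.9, 213.9]]
top fin [[209.7, 152.1], [213.9, 151.8], [210.3, 161.6], [214.5, 161.3]] plate [[205.7, 172.1], [202.2, 168.5], [224.6, 170.8], [222.8, 167.1], [205.8, 173.8], [202.3, 170.3], [224.7, 172.5], [222.9, 168.9]]
```

Run:
```python
from act import *
print(proj("top",[.6564,.1422,.222]),proj("side",[.6564,.1422,.222]))
p=np.array((.6736,.1083,np.radians(185)))
g=tf(np.array([[-.012,0,.073]]),p)[0]
b=pick(g+[0,0,.15],185); print(b[1],np.round(b[2]))
robot.reach(list(g+[0,0,.15]),down(b[1])); robot.servo_line(list(g),rate=.12); st("at")
v=[]
for c in ("side","top"):
    im=robot.grab_frame(c); k=proj(c,g)[0].astype(int); print(c,k)
    v.append(cv2.resize(im[max(k[1]-45,0):k[1]+45,k[0]-40:k[0]+40,::-1],(400,450),interpolation=2))
cv2.imwrite("pics/atg.png",np.hstack(v))
robot.grip(0.1,70); st("g.1")
```

```text
[[198.08247884 160.41579146]] [[203.25562972 212.51658788]]
5 [-42.  37.  47.  96. -31.  60. -70.]
at t25.4 [0.6864 0.1093 0.074 ] [-1.8e+02 -1.0e-01  5.0e+00] F [0.2 0.4 0.2] w1.000
side [201 231]
top [212 157]
g.1 t26.2 [0.6856 0.1093 0.073 ] [180.  -0.   5.] F [-0.2 -0.4  0.2] w0.100
```

View pics/atg.png

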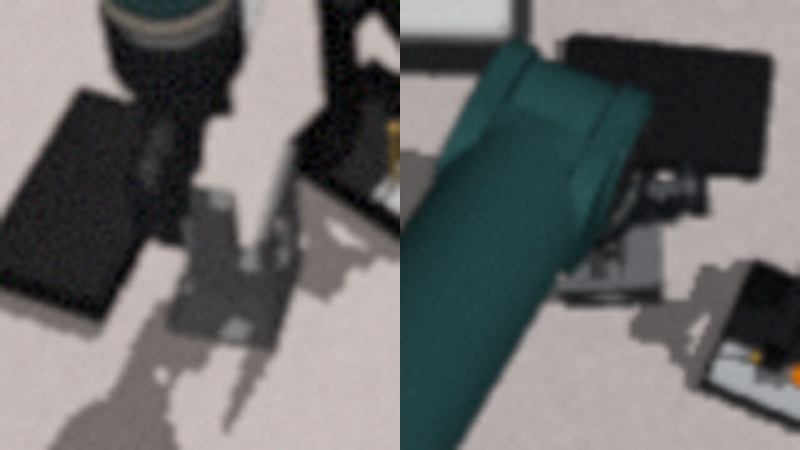

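The gripper stands clearly beyond the fin, about 15–20 mm further in +x than its reported TCP. There is an offset between the robot and the cameras. I'll measure it with the closed fingertips at two poses, with expected projections marked.

Run:
```python
from act import *
s=robot.read_state()["position"]; robot.servo_line([s[0],s[1],.25],rate=.2); robot.grip(0)
print("base",proj("top",[[0,0,0],[0,0,.1]]).round(1).tolist(),proj("side",[[0,0,0],[0,0,.1]]).round(1).tolist())
rows=[]
for P,y in (([.70,.25,.15],0),([.52,-.13,.24],0)):
    b=pick(P,y);robot.reach(P,down(b[1]));s=st();v=[]
    for c in ("side","top"):
        im=robot.grab_frame(c); np.save(f"tip_{c}_{len(rows)}.npy",im); k=proj(c,s["position"])[0];a=k.astype(int)
        cr=cv2.resize(im[a[1]-22:a[1]+23,a[0]-30:a[0]+30,::-1],None,fx=6.5,fy=6.5,interpolation=2)
        q=((k-[a[0]-30,a[1]-22])+.5)*6.5; cv2.drawMarker(cr,tuple(q.astype(int)),(0,0,255),0,14,1); print(c,k.round(1),"crop origin",a-[30,22]); v.append(cr)
    rows.append(np.hstack(v))
cv2.imwrite("pics/tip.png",np.vstack(rows))
```

```text
base [[241.3, 354.0], [241.0, 364.0]] [[430.8, 266.0], [442.7, 248.9]]
 t29.5 [0.7001 0.2495 0.15  ] [-180.     0.   179.9] F [ 0.8 -0.3  0.1] w0.000
side [176.2 256.8] crop origin [146 234]
top [167.6 149.1] crop origin [137 127]
 t31.3 [ 0.5206 -0.1291  0.2397] [-1.8e+02  0.0e+00  1.0e-01] F [-0.4  0.8  0.4] w-0.001
side [277.2 146.8] crop origin [247 124]
top [286.3 206.1] crop origin [256 184]
```

View pics/tip.png

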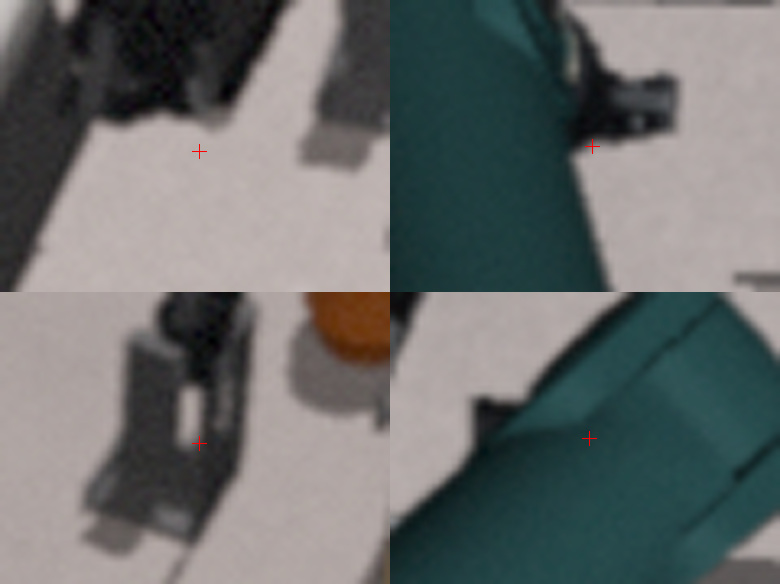

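Run:
```python
from act import *
for P in ([.7001,.2495,.15],[.5206,-.1291,.2397]):
    P=np.array(P)
    print("tip jac side: dx",(proj("side",P+[.02,0,0])-proj("side",P))[0].round(1),"dy",(proj("side",P+[0,.02,0])-proj("side",P))[0].round(1),"dz",(proj("side",P+[0,0,.02])-proj("side",P))[0].round(1))
    print("tip jac top: dx",(proj("top",P+[.02,0,0])-proj("top",P))[0].round(1),"dy",(proj("top",P+[0,.02,0])-proj("top",P))[0].round(1),"dz",(proj("top",P+[0,0,.02])-proj("top",P))[0].round(1))
    B=np.array([P+[a,b,c] for a in(-.038,.038) for b in(-.0425,.0425) for c in(.073,.13)])
    print(proj("side",B).round(0).tolist(),proj("top",B).round(0).tolist())
print(robot.camera_model("side").keys(), [ (k,v) for k,v in robot.camera_model("side").items() if k not in("K","origin","rotation")])
s=robot.read_state(); print(s["joints"].round(2),s["joint_efforts"].round(2))
a=np.load("tip_side_0.npy");x=a.mean(2)
cr=np.load("tip_side_0.npy")[215:265,140:195];cr2=np.load("tip_side_1.npy")[95:160,250:305]
```

```text
tip jac side: dx [-7.1 -1.8] dy [-2.8  6.5] dz [-1.  -3.9]
tip jac top: dx [ 0.2 -6.1] dy [-6.2 -0.1] dz [-1.1 -0.9]
[[193.0, 232.0], [190.0, 219.0], [180.0, 260.0], [177.0, 248.0], [165.0, 225.0], [161.0, 212.0], [151.0, 253.0], [147.0, 240.0]] [[177.0, 158.0], [174.0, 156.0], [149.0, 158.0], [145.0, 155.0], [177.0, 133.0], [174.0, 130.0], [150.0, 133.0], [145.0, 129.0]]
tip jac side: dx [-6.6 -1.3] dy [-1.6  4.7] dz [ 0.4 -4.9]
tip jac top: dx [ 0.1 -6.6] dy [-6.6 -0.1] dz [ 0.6 -0.1]
[[295.0, 121.0], [297.0, 105.0], [289.0, 141.0], [290.0, 126.0], [269.0, 116.0], [270.0, 100.0], [262.0, 136.0], [262.0, 120.0]] [[303.0, 219.0], [306.0, 220.0], [274.0, 219.0], [275.0, 219.0], [304.0, 193.0], [307.0, 192.0], [274.0, 192.0], [275.0, 191.0]]
dict_keys(['K', 'origin', 'rotation']) []
[-37.53  31.34  68.27 115.38 -35.03  57.34 -41.67] [ 8.000e-02 -3.318e+01  1.113e+01 -1.688e+01  2.000e-02  0.000e+00
  0.000e+00]
```

The top view agrees with the reported xy, but in the side view the fingertips look 20–40 mm too high. A gentle touch on free table will settle z.

Run:
```python
from act import *
P=[.72,.22,.12]; robot.servo_line([.5206,-.129,.30],rate=.25); b=pick(P,0); robot.reach(P,down(b[1])); st()
hit=robot.servo_line([.72,.22,-.002],rate=.05,force_limit=5); print(hit); s=st("touch")
v=[]
for c in ("side","top"):
    im=robot.grab_frame(c);k=proj(c,s["position"])[0];a=k.astype(int);print(c,k.round(1))
    cr=cv2.resize(im[a[1]-45:a[1]+25,a[0]-30:a[0]+30,::-1],None,fx=6.5,fy=6.5,interpolation=2)
    q=((k-[a[0]-30,a[1]-45])+.5)*6.5; cv2.drawMarker(cr,tuple(q.astype(int)),(0,0,255),0,14,1);v.append(cr)
cv2.imwrite("pics/touch.png",np.hstack(v))
robot.servo_line([.72,.22,.15],rate=.2)
```

```text
t33.4 [0.7207 0.2172 0.1218] [ 1.799e+02 -1.000e-01 -2.000e-01] F [ 0.3 -1.1 -0.5] w0.000
False
touch t36.0 [ 0.7202  0.22   -0.0018] [-180.   -0.    0.] F [ 1.1  0.6 -1.1] w0.001
side [180.2 272.6]
top [183.7 150. ]
```

View pics/touch.png

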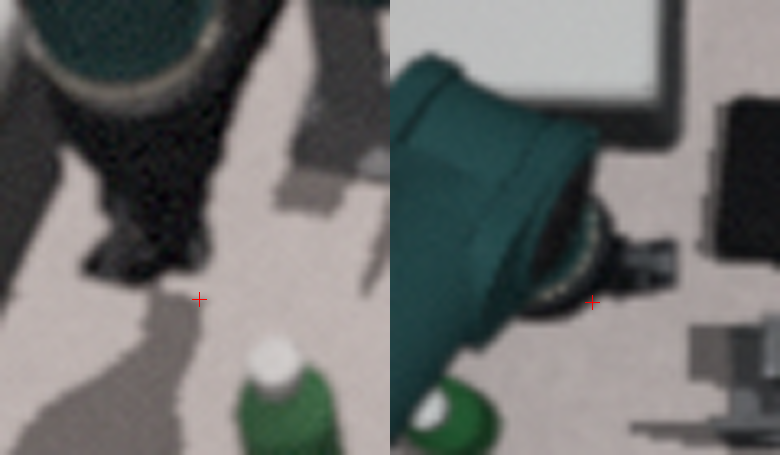

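No contact at reported z = −1.8 mm, and the picture shows the tips hovering with the shadow detached at (175,290). So the fingers really are short of the reported TCP. I'll lower further with a small force limit to get the true offset.

Run:
```python
from act import *
robot.servo_line([.72,.22,.0],rate=.2)
try:
    hit=robot.servo_line([.72,.22,-.06],rate=.03,force_limit=4); print(hit); s=st("touch")
    robot.servo_line([.72,.22,.15],rate=.2)
except Exception as e: print(repr(e)); st()
```

```text
True
touch t39.1 [ 0.7198  0.2199 -0.0393] [-180.    0.   -0.] F [-0.9 -0.   4.3] w-0.003
```

Contact came at reported z = −0.039, so the fingers end about 39 mm short of the reported TCP. I'll check the lateral offset by showing the tip at yaw 0, 90 and 180 in one spot just above the table.

Run:
```python
from act import *
P=np.array([.72,.22,-.030]); v=[]
for y in (0,90,180):
    q=P+[0,0,.10]
    try: robot.reach(list(q),down(y))
    except Exception as e: print(y,e); continue
    robot.servo_line(list(P),rate=.15); s=st(str(y))
    im=robot.grab_frame("side"); np.save(f"yaw{y}.npy",im)
    k=proj("side",s["position"]+[0,0,.039])[0]; 
    cr=cv2.resize(im[245:285,155:195,::-1],None,fx=6.5,fy=6.5,interpolation=2)
    # expected footprint of the shut fingers
    c_,s_=np.cos(np.radians(y)),np.sin(np.radians(y))
    F=np.array([[a*c_-b*s_,a*s_+b*c_,.039] for a,b in ((-.011,-.0145),(.011,-.0145),(.011,.0145),(-.011,.0145))])+s["position"]
    cv2.polylines(cr,[(((proj("side",F)-[155,245])+.5)*6.5).astype(np.int32)],True,(0,0,255),1); v.append(cr)
    robot.servo_line(list(q),rate=.2)
cv2.imwrite("pics/yaw.png",np.hstack(v))
```

```text
0 t41.5 [ 0.721   0.2197 -0.029 ] [ 1.8e+02 -1.0e-01 -0.0e+00] F [ 0.2 -0.1 -0.5] w0.003
90 t44.2 [ 0.721   0.2198 -0.0292] [179.9   0.   90. ] F [-0.2 -0.2  0.2] w0.003
180 t46.9 [ 0.7209  0.2201 -0.0293] [1.8e+02 1.0e-01 1.8e+02] F [-0.3  0.2 -0.6] w-0.001
```

View pics/yaw.png

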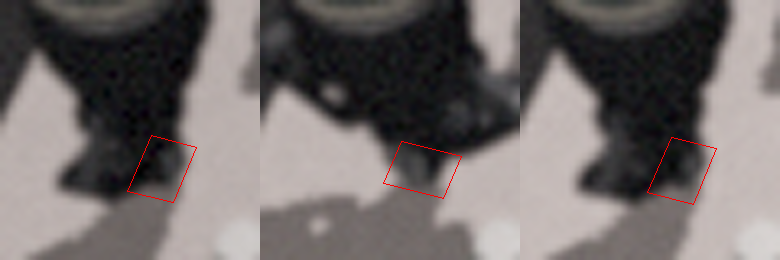

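Yaw 0 and 180 look identical, and the expected footprint raised by 39 mm lands on the tip. So the offset is purely along the tool (~38.5 mm). I'll correct z and grasp bracket A.

```bash
cat > g2.py <<'E'
from act import *
ZO=.0385
def grasp(p,gx=-.014,gz=.092,f=70,up=.13):
    g=tf(np.array([[gx,0,gz-.019-ZO]]),p)[0]
    b=pick(g+[0,0,up],np.degrees(p[2])); print("yaw",b[1],np.round(b[2],0))
    robot.grip(1.0)
    robot.reach(list(g+[0,0,up]),down(b[1]))
    if robot.servo_line(list(g),rate=.15,force_limit=8): st("HIT"); return None
    st("at"); robot.grip(0,f); s=st("gripped")
    return g,b[1],s["width"]
E
python3 - <<'E'
from g2 import *
r=grasp(np.array((.6736,.1083,np.radians(185))))
if r and r[2]>.08:
    g=r[0]; robot.servo_line(list(g+[0,0,.16]),rate=.15); st("lifted")
E
```

```text
yaw 5.0 [-48.  48.  61.  99. -47.  63. -56.]
at t51.4 [0.6885 0.1091 0.0356] [ 1.8e+02 -1.0e-01  5.0e+00] F [ 0.   0.7 -0.1] w1.004
gripped t52.0 [0.6877 0.1095 0.0347] [-180.   -0.    5.] F [ 0.  -0.   0.7] w0.157
lifted t53.3 [0.6867 0.1098 0.1932] [-1.8e+02  1.0e-01  5.0e+00] F [ 0.1  0.5 -1.5] w0.153
```

Gripped: width 0.153 ≈ 13 mm, with a 1.4 N weight change. Carrying it to screw A along lines that clear the carrier and rail, then advancing with a force limit.

```bash
cat >> g2.py <<'E'
YB=185.2; N=np.array([np.cos(np.radians(YB-180)),np.sin(np.radians(YB-180)),0]); TV=np.array([-N[1],N[0],0])
SC={"A":(-.0065,.153),"B":(-.1275,.154),"C":(-.2533,.1665)}
def face(k,dy=0): y,z=SC[k]; return np.array([.4279-.0915*(y+.13),y,0])+TV*dy
def tcp(k,c,bz,gx=-.014,dy=0):
    "reported TCP for the bracket held at gx with clearance c from the board and underside at height bz"
    return face(k,dy)+N*(.035+c-gx)+[0,0,bz+.092-.019-ZO]
def where(k,gx=-.014):
    s=st(); d=np.array(s["position"])-face(k); print("   c=%.1f mm  dy=%.1f mm  bz=%.1f mm"%((d@N-.035+gx)*1e3,d@TV*1e3,(d[2]-.092+.019+ZO)*1e3)); return d
E
python3 - <<'E'
from g2 import *
z=.1845
robot.servo_line([.575,.115,z],ori=down(YB-180),rate=.2)
P=tcp("A",.036,.15); robot.servo_line(list(P),rate=.2)
P=tcp("A",.034,SC["A"][1]-.072); robot.servo_line(list(P),rate=.12); where("A")
hit=robot.servo_line(list(tcp("A",-.008,SC["A"][1]-.072)),rate=.04,force_limit=5); print(hit); where("A")
E
```

```text
t55.5 [0.4999 0.001  0.1157] [180.   -0.    5.2] F [-1.5  0.1 -1.3] w0.155
   c=34.6 mm  dy=-0.1 mm  bz=81.2 mm
True
 t56.4 [ 0.4648 -0.002   0.1156] [180.   -0.2   5.2] F [ 1.1 -1.  -0.7] w0.150
   c=-0.6 mm  dy=0.1 mm  bz=81.1 mm
```

Contact at c = −0.6 mm, so the plate is on the board with the head through the hole. Backing off slightly and lowering.

Run:
```python
from g2 import *
d=where("A"); s=np.array(robot.read_state()["position"]); p=s+N*.002
robot.servo_line(list(p),rate=.03)
hit=robot.servo_line([p[0],p[1],p[2]-.038],rate=.04,force_limit=5); print(hit); where("A")
```

```text
t56.4 [ 0.4648 -0.002   0.1156] [180.   -0.2   5.2] F [ 1.1 -1.  -0.7] w0.150
   c=-0.6 mm  dy=0.1 mm  bz=81.1 mm
True
 t57.3 [ 0.4665 -0.0016  0.0884] [-179.9    0.     5.2] F [-0.1  1.3  4.1] w0.153
   c=1.1 mm  dy=0.4 mm  bz=53.9 mm
```

Lowered 27 mm to bz = 53.9 mm (expected 53.5), so it is home. Releasing, then looking again at both bracket B and the hung one.

Run:
```python
from g2 import *
robot.grip(.55); s=np.array(st()["position"])
print(robot.servo_line([s[0],s[1],.26],rate=.2,force_limit=8)); clear(); st()
p=look((.5751,-.3225,np.radians(169))); print(p)
v=[]
for c in ("side","top"):
    im=robot.grab_frame(c); x0,y0=(255,110) if c=="side" else (200,160)
    v.append(cv2.resize(im[y0:y0+120,x0:x0+(70 if c=="side" else 155),::-1],None,fx=3.5,fy=3.5,interpolation=2)); cv2.imwrite(f"pics/h1{c}_raw.png",im[:,:,::-1])
cv2.imwrite("pics/h1.png",np.hstack(v))
```

```text
t57.7 [ 0.4659 -0.0014  0.0884] [-1.8e+02  1.0e-01  5.2e+00] F [0.9 0.1 0.2] w0.550
False
 t62.2 [0.1806 0.7021 0.1918] [180.    0.  165.6] F [ 0.4 -1.1  0.2] w0.998
side [ 0.5744 -0.3214  2.9521] {'side': np.float64(0.17758861940298507)}
top [ 0.5767 -0.3257  3.0148] {'top': np.float64(0.2549216360856269)}
[ 0.57555632 -0.32354178  2.98346563]
```

View pics/h1.png

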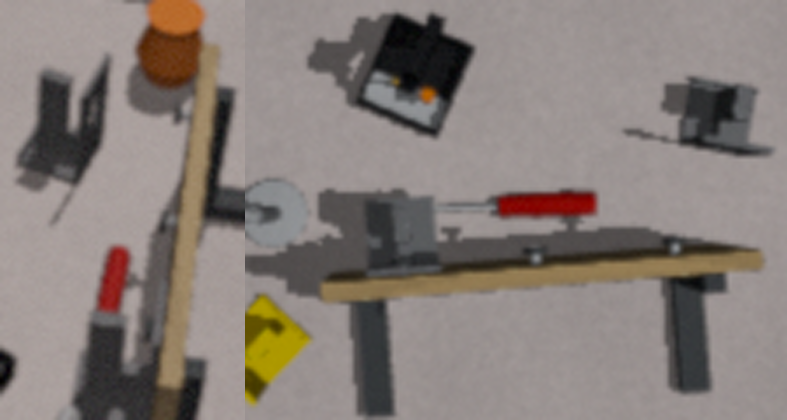

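The first bracket hangs straight at screw A (top crop (400,235)), and B is unmoved at (715,115). Taking B to screw C.

Run:
```python
from g2 import *
b=pick([.50,-.30,.38],170); robot.reach([.50,-.30,.38],down(b[1])); st()
r=grasp(np.array((.5753,-.323,np.radians(170))),up=.13)
if r and r[2]>.08:
    s=np.array(robot.read_state()["position"]); robot.servo_line([s[0],s[1],s[2]+.15],rate=.15); st("lifted")
    yo=YB-180 if abs((r[1]-(YB-180)+180)%360-180)<90 else YB-360
    robot.servo_line(list(tcp("C",.06,.14)),ori=down(yo),rate=.15)
    robot.servo_line(list(tcp("C",.034,SC["C"][1]-.072)),rate=.12); where("C")
    print(robot.servo_line(list(tcp("C",-.008,SC["C"][1]-.072)),rate=.04,force_limit=5)); where("C")
```

```text
t66.2 [ 0.5006 -0.2993  0.3798] [-180.     0.    -9.9] F [0.2 0.8 0. ] w1.005
yaw -10.0 [ -7.  42.  53. 102. -40.  57. -38.]
at t68.4 [ 0.5897 -0.3263  0.0356] [ 1.799e+02 -1.000e-01 -1.000e+01] F [-0.3 -0.1 -0.5] w0.996
gripped t69.0 [ 0.5889 -0.3251  0.0342] [-180.    0.  -10.] F [ 0.8 -0.6 -1.3] w0.151
lifted t70.2 [ 0.5883 -0.3243  0.183 ] [-1.799e+02  1.000e-01 -1.000e+01] F [ 0.7  0.2 -1.4] w0.149
 t71.5 [ 0.5225 -0.2467  0.1293] [179.9  -0.    5.2] F [ 0.5  0.1 -0.8] w0.156
   c=34.5 mm  dy=-1.0 mm  bz=94.8 mm
True
 t72.1 [ 0.5042 -0.2475  0.1293] [179.9  -0.2   5.2] F [ 1.7 -0.7 -0.6] w0.154
   c=16.3 mm  dy=-0.1 mm  bz=94.8 mm
```

It stopped at c = 16.3 mm, so the plate is against the screw head and the hole is slightly off. I'll back off a few mm and search a small ring of offsets.

Run:
```python
from g2 import *
print(np.round(robot.read_state()["wrist_torque"],2))
bz=SC["C"][1]-.072
for dy,dz in ((0,-.004),(0,.004),(.004,0),(-.004,0),(.004,-.004),(-.004,-.004),(.004,.004),(-.004,.004),(0,-.008),(0,.008)):
    robot.servo_line(list(tcp("C",.0195,bz+dz,dy=dy)),rate=.05)
    hit=robot.servo_line(list(tcp("C",-.006,bz+dz,dy=dy)),rate=.04,force_limit=4)
    s=robot.read_state(); c=(np.array(s["position"])-face("C"))@N-.049
    print(dy,dz,hit,"c %.1f"%(c*1e3),np.round(s["force"],1),np.round(s["wrist_torque"],2))
    if c<.012: break
where("C")
```

```text
[-0.08 -0.37  0.05]
0 -0.004 True c 0.4 [ 0.5 -0.1 -1.2] [-0.02 -0.19  0.03]
 t72.9 [ 0.4884 -0.2486  0.1248] [-1.8e+02 -1.0e-01  5.2e+00] F [ 0.5 -0.1 -1.2] w0.156
   c=0.4 mm  dy=0.2 mm  bz=90.3 mm
```

The first try (4 mm lower) went through to the board. Lowering now.

Run:
```python
from g2 import *
s=np.array(robot.read_state()["position"]); p=s+N*.002
robot.servo_line(list(p),rate=.03)
hit=robot.servo_line([p[0],p[1],p[2]-.042],rate=.04,force_limit=5); print(hit); where("C")
```

```text
True
 t73.9 [ 0.4901 -0.2484  0.0935] [-1.799e+02  1.000e-01  5.200e+00] F [0.8 0.5 4.6] w0.151
   c=2.1 mm  dy=0.2 mm  bz=59.0 mm
```

Seated: the travel and height are only consistent with the slot end to within about 1 mm. Releasing, clearing, and measuring the carrier.

Run:
```python
from g2 import *
robot.grip(.55); s=np.array(st()["position"])
print(robot.servo_line([s[0],s[1],.30],rate=.2,force_limit=8)); clear(); st()
print(look((.6131,-.0144,np.radians(155.4)),parts=CA,q="carrier_grip"))
cv2.imwrite("pics/h2.png",np.hstack([cv2.resize(robot.grab_frame(c)[y0:y0+120,x0:x0+w,::-1],None,fx=3.5,fy=3.5,interpolation=2) for c,x0,y0,w in (("side",255,110,70),("top",200,160,155))]))
```

```text
t74.3 [ 0.4894 -0.2475  0.0929] [-1.799e+02  1.000e-01  5.300e+00] F [ 0.6  0.2 -0.4] w0.552
False
 t79.7 [0.1807 0.7021 0.1918] [-180.     0.   165.6] F [0.1 0.4 0.5] w0.998
side [ 0.6129 -0.0139  2.726 ] {'side': np.float64(0.07524020346646572)}
top [ 0.6153 -0.0174  2.7643] {'top': np.float64(0.07529481132075472)}
[ 0.61407536 -0.01564561  2.7451494 ]
```

View pics/h2.png

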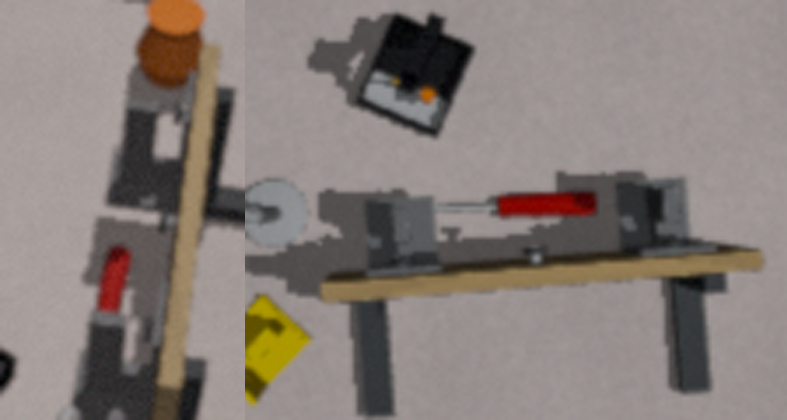

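Both brackets hang upright: A at top crop (400,235) and C at (655,220), with the middle screw free at (535,255). Next, grasping the carrier.

```bash
cat > g3.py <<'E'
from g2 import *
YR=-10.6; RX=np.array([np.cos(np.radians(YR)),np.sin(np.radians(YR)),0]); RY=np.array([-RX[1],RX[0],0])
MK=np.array([.5118,.3645,0])
def ctcp(s,d,bz): "reported TCP with the carrier s along the rail from the band, d beyond it, underside at bz"; return MK+RY*s+RX*d+[0,0,bz+.190-.019-ZO]
def cw():
    p=np.array(st()["position"])-MK; print("   s=%.1f d=%.1f bz=%.1f mm"%(p@RY*1e3,p@RX*1e3,(p[2]-.171+ZO)*1e3)); return p
E
python3 - <<'E'
from g3 import *
b=pick([.60,-.05,.38],157); robot.reach([.60,-.05,.38],down(b[1]))
r=grasp(np.array((.614,-.0155,np.radians(156.8))),gx=0,gz=.190,f=90,up=.13)
if r and r[2]>.08:
    s=np.array(robot.read_state()["position"]); robot.servo_line([s[0],s[1],s[2]+.103],rate=.12); st("lifted")
    yo=YR if abs((r[1]-YR+180)%360-180)<90 else YR+180
    robot.servo_line(list(ctcp(-.152,.09,.103)),ori=down(yo),rate=.15); cw()
E
```

```text
yaw -23.200000000000045 [-45.  37.  68. 105. -38.  65. -77.]
at t86.7 [ 0.6148 -0.016   0.1334] [-1.80e+02 -1.00e-01 -2.32e+01] F [0.4 0.  0.1] w1.002
gripped t87.3 [ 0.6139 -0.0158  0.1327] [180.   -0.  -23.2] F [-0.8  0.4  1.6] w0.154
lifted t88.3 [ 0.6132 -0.0154  0.2348] [ 1.80e+02  1.00e-01 -2.32e+01] F [ 0.1  1.  -3.6] w0.155
 t89.9 [0.5726 0.197  0.2357] [180.   -0.  -10.7] F [-0.5 -0.  -2.6] w0.155
   s=-153.4 d=90.5 bz=103.2 mm
```

Run:
```python
from g3 import *
print(robot.servo_line(list(ctcp(-.152,0,.103)),rate=.08,force_limit=5)); p=cw()
if p@RX<.004:
    print(robot.servo_line(list(ctcp(-.152,0,.046)),rate=.04,force_limit=3.5)); cw()
```

```text
False
 t91.2 [0.4845 0.2149 0.2357] [-1.80e+02 -1.00e-01 -1.06e+01] F [-0.3  0.  -3.1] w0.152
   s=-152.0 d=0.7 bz=103.2 mm
True
 t92.3 [0.4844 0.2149 0.1887] [ 1.799e+02 -1.000e-01 -1.060e+01] F [ 3.6 -0.1 -2.3] w0.148
   s=-152.1 d=0.6 bz=56.2 mm
```

It is touching a V flank, slightly off-centre. I'll let go so it seats itself, then re-grip and slide it along the rail.

Run:
```python
from g3 import *
robot.servo_line(list(ctcp(-.152,.0015,.055)),rate=.03,force_limit=4); cw()
robot.grip(.5); robot.dwell(.6); robot.grip(0,40); cw()
p=np.array(robot.read_state()["position"])
print(robot.servo_line(list(p+RY*.152),rate=.06,force_limit=14)); cw()
```

```text
t92.5 [0.4856 0.2149 0.1876] [179.9   0.2 -10.6] F [ 2.1 -0.7 -1. ] w0.154
   s=-151.9 d=1.8 bz=55.1 mm
 t93.9 [0.4853 0.2149 0.1875] [179.9   0.2 -10.6] F [ 0.2 -0.4  0.9] w0.161
   s=-151.9 d=1.5 bz=55.0 mm
False
 t96.5 [0.5137 0.3639 0.1877] [ 1.799e+02  1.000e-01 -1.060e+01] F [ 2.5 -3.4 -0.4] w0.157
   s=-0.2 d=2.0 bz=55.2 mm
```

Slid without resistance. Releasing and checking.

Run:
```python
from g3 import *
robot.grip(.5); robot.dwell(.3); p=np.array(st()["position"])
print(robot.servo_line([p[0],p[1],.32],rate=.2,force_limit=8)); clear(); st()
T=np.mean([robot.grab_frame("top") for _ in range(4)],0);S=np.mean([robot.grab_frame("side") for _ in range(4)],0)
np.save("Tf.npy",T);np.save("Sf.npy",S)
for c in ("side","top"):
    o,d=None,None
    L=[d for d in robot.silhouettes(c,"carrier_grip") if np.hypot(*(np.argwhere(d["pixels"]).mean(0)[::-1]-proj(c,MK+[0,0,.12])[0]))<30]
    P2=[q+[0,0,.055] for q in CA]
    if L: print(c,*[np.round(x,4) if not isinstance(x,dict) else x for x in fit(P2,{c:L[0]["pixels"]},(MK[0],MK[1],np.radians(180+YR)))])
    print(c,"brackets",[(np.round(d["centre"],3).tolist(),round(d["score"],2)) for d in robot.find_in(c,"bracket1")])
t=T.mean(2);s=S.mean(2)
print("top band",[int(t[int(round(206.4+(u-125.1)*.202)),u]) for u in range(110,142)])
print("side band",[int(s[v,int(round(231.5+(305.4-v)*.547))]) for v in range(290,322)])
a=cv2.resize(S[255:345,185:265,::-1].astype(np.uint8),None,fx=4.2,fy=4.2,interpolation=2)
b=cv2.resize(T[165:245,85:175,::-1].astype(np.uint8),None,fx=4.2,fy=4.2,interpolation=2)
e=cv2.resize(S[110:260,255:325,::-1].astype(np.uint8),None,fx=3,fy=3); f=cv2.resize(T[200:260,200:355,::-1].astype(np.uint8),None,fx=3,fy=3)
C=np.zeros((600,800,3),np.uint8); 
C[:378,:336]=a; C[:336,340:718]=b; C[410:590,330:795]=f
e=cv2.resize(e,None,fx=.45,fy=.45); C[385:385+e.shape[0],:e.shape[1]]=e
cv2.imwrite("pics/final.png",C)
```

```text
t97.2 [0.5132 0.3644 0.1875] [179.9   0.2 -10.6] F [ 0.3 -0.5 -0.6] w0.504
False
 t100.6 [0.1807 0.7021 0.1918] [180.    0.  165.6] F [-0.7  0.3  0.8] w0.998
side [0.5121 0.3645 2.9426] {'side': np.float64(0.19565178054429647)}
side brackets [([0.476, -0.238, 0.097], 0.97), ([0.446, 0.006, 0.083], 0.86), ([0.769, -0.118, 0.001], 0.75), ([0.338, 0.146, 0.055], 0.66)]
top [0.5118 0.3632 2.9483] {'top': np.float64(0.13187272174969622)}
top brackets [([0.332, 0.135, 0.006], 0.94), ([0.448, -0.008, 0.059], 0.77), ([0.472, -0.244, 0.071], 0.68), ([0.77, -0.126, 0.004], 0.6), ([0.642, 0.279, 0.074], 0.51), ([0.776, 0.071, 0.028], 0.46)]
top band [121, 106, 105, 109, 100, 73, 70, 66, 31, 18, 18, 16, 11, 7, 7, 5, 20, 68, 125, 154, 152, 113, 110, 114, 120, 128, 104, 110, 116, 121, 128, 105]
side band [150, 152, 148, 152, 140, 88, 43, 27, 16, 23, 16, 9, 8, 9, 3, 6, 4, 18, 67, 93, 100, 97, 89, 80, 78, 79, 79, 98, 123, 151, 144, 148]
```

View pics/final.png

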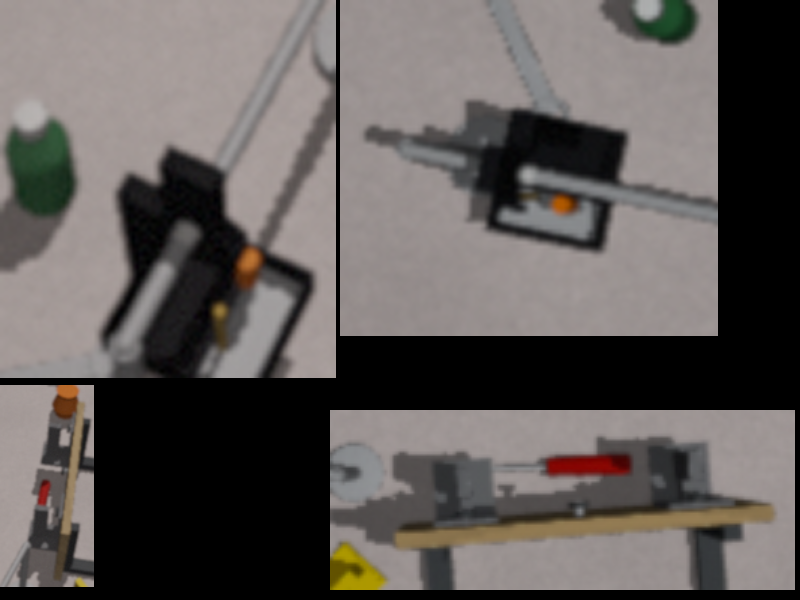

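```bash
python3 -c "
from plant import robot
print(robot.close_job(), robot.read_state()['t'])"
```

```text
the job is handed in; nothing more can be done
the job is handed in; nothing more can be done
```

Both grey brackets hang on the outer two screws, and the carrier hangs on the rail at the white band. I handed the job in at about 101 s, with nothing touching the robot; it returns no verdict. The yellow look-alike was left alone.

**Brackets:**
- On the left screw the plate met the board, and lowering stopped at 53.9 mm (53.5 expected), so the screw is home.
- On the right screw the first push met the screw head, because my camera height for it was several mm too high. A try 4 mm lower went through. It then seated 59.0 mm above the table, which fits a full seat to about 1 mm.
- The last pictures show both upright. I judged that by eye and did not measure their angle.

**Carrier:**
- It was hooked on the half nearer the board with its stem away from the robot, seated itself when released, and was slid without being lifted.
- Fits in both views put it within about 1.5 mm of the band centre. Their residuals were 0.13 and 0.20, against about 0.08 for the carrier on the table.

**What disagreed:**
- **Tool length:** the fingers end about 38.5 mm short of the reported tool point. A light touch on the table showed this, and I corrected for it.
- **Missed grasps:** the first two bracket grasps closed on nothing. The tool-length error accounts for these, although one bracket had also been knocked about 4 cm aside before or during the first.

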